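# Charge the milling jar from a spouted carton

### The arm

A 6-joint arm with a two-finger parallel gripper is mounted at the origin on the work surface. World frame = base frame: x ahead of the robot, y to its left, z up, the work surface at z = 0. Lengths are in m, angles in rad, forces in N, time in s.
With the tool pointing down it reaches from about 0.425 to 0.95 m from the base axis. Payload 3.5 kg.
Tool frame: the origin (TCP) lies at the very end of the fingers, on their centre line; the grasp point (between the pads) lies behind it (ctrl.grasp_offset is the z of the grasp point in the tool frame, in m); z points along the fingers, x is the direction in which the jaws open and shut, and the axes are right-handed (so a half turn about z gives the same grasp; the last joint's range is limited). The gripper opens to 85 mm and grips with 20 to 120 N. Pads are 22 mm wide; open, the fingers measure 114 mm over their backs; the gripper's body (76 mm by 85 mm) begins 54 mm behind the grasp point. The pads swing forward as they close: fully open they stand 13 mm farther back than shut.
Start: joints at [1.164, 0.286, 1.577, -0, 1.279, -0.15], TCP at [0.171, 0.653, 0.231] pointing down, gripper open.
Joint ranges: [-2.77, 2.77], [-0.9, 2.22], [0.21, 2.48], [-1.53, 4.67], [0.24, 2.81], [-2.84, 2.84]. Speed limits (rad/s): [2.79, 2.79, 3.14, 3.14, 3.14, 3.14].

### API

Orientations are given as a unit quaternion [x, y, z, w].
In Python, from plant import ctrl gives the robot as it stands.
- The arm moves only by the shell command python3 -m jog 'ROWS' [FORCE]. ROWS is JSON, a list of rows, each an object with "grip": the closure, from 0 (fully open) to 1 (shut); "xyz": the shift along the tool's x, y, z in m, a list of three; "dr": the turn, a rotation vector about the tool's x, y, z in rad, a list of three. A call has 1 to 12 rows; each row is the pose to reach, as a shift and turn from the pose commanded when the call began, along the tool's axes at that moment; what a row does not reach only later rows make up. A row lasts 1/12 s, in which the tool goes at most 41.7 mm and 7.16 degrees, less where a joint would pass 70% of its speed; a pose out of reach is approached as far as the arm can. A call with a gripper value outside its range is refused whole. The fingers move at their own pace and stop on an object; FORCE is the grip in N (left out, the last holds). Time passes only in rows, so rows that repeat a pose let the fingers close. It gives the time, the measured TCP pose, the force and the opening at its end, in the units of the state.
- ctrl.get_state(): the state, without advancing time (a new reading comes with each control period).
- ctrl.read_camera(name): name is "scene" or "top"; returns the picture (480x640x3 uint8, red, green, blue); there is no depth.
- ctrl.get_calibration(name): a dict with "mtx" (3x3 intrinsics, pixels), "k1" (the pictures are not rectified: a ray, as slopes to the right and down, at radius r is drawn at 1 + k1 r^2 times it, then the intrinsics apply), "R" (3x3) and "t" (3): a world point X has camera coordinates R X + t. Camera axes: x right, y down, z forward; pixel columns grow to the right and rows downward; lengths in m; the calibration is good to about 2 mm. A picture is of the moment at which its call begins. get_calibration takes no time and is no camera call.
- ctrl.sign_off(): hands the job in, once; it reports no verdict.
The state is a dict: "time": time; "qpos": joint angles; "dq": joint speeds; "joint_efforts": joint torques, N m; "eef_pos": TCP position; "tcp_rot": TCP orientation; "contact_force": force on the tool from outside, world axes, zero at the start; "wrist_torque": the same for the moment, N m; "opening": opening from 0.0 (shut) to 1.0 (fully open).
Only numpy, scipy, OpenCV 4.12 (cv2) and the standard library are available. Lean on these libraries where they do the work, as an engineer would, in place of code of your own. Each camera call takes 0.05 s, during which the arm holds its last target.

### The job

Charge the milling jar: turn the carousel by its handle until the round white jar sits squarely under the hopper, and pull the carton's folded spout right out while the carton still lies flat on the bench. Only when both are done, tip the carton spout-down over the hopper so that all five balls run through it into the jar. Then set the carton back down flat on its base on the open bench, the jar still under the hopper, and leave everything else where it is.

Things in the scene. Friction and masses are not known exactly. Their poses are not given: they have to be found in the camera images.
- carton: cardboard carton, rigid, lying on the bench: 140 mm long (x), 60 wide (y), 70 high, about 0.4 kg with its balls. Origin: centre of its underside, z up. The spout is in its -x end; the top has a clear window. The inner floor slopes up 7 deg towards the spout (sill 20 mm above the underside), so the balls stay at the rear while it is level. May be gripped across its 60 mm width.
- spout (a joint): aluminium spout, rad: 0 = folded in, closing the opening; 1.3 = right out at its stop. Starts at 0 to 0.15. Swings out (carton -x) and down, and stays where left (0.5 N at the tab). Out, it is a trough with cheeks, 45 mm wide inside, that still rises 15 deg from level: tip the carton slowly, spout end down, by 30 to 45 deg; balls roll out from about 16 deg on.
- spout_tab (a point): on the spout's pull tab, which is 24 mm wide (carton y), 6 mm thick and, spout folded, stands 27 mm above the carton's top at its -x end (its top 97 mm above the underside). The point is mid-width, 11 mm below the free edge, 66 mm from the hinge, 3 mm inside the outer face; its z points away from the hinge. The spout plate below is 50 mm wide up to 46 mm from the hinge.
- spout_hinge (a point): middle of the spout's hinge line, 20 mm above the carton's underside at its -x end (0.5 mm outside the end face)
- carousel (a joint): hand-turned carousel, rad, anticlockwise from above; 0 = jar exactly under the hopper. Starts at 0.9 to 1.9, range -0.6 to 2.3, no detent, 0.5 N at the handle, stays where left. An aluminium disc, 300 mm diameter, top 34 mm above the bench, with one round white jar, two square grey trays of stoppers (to 74 mm above the bench) and an upright handle.
- jar (a point): centre of the inner floor of the round white ceramic jar on the carousel: 90 mm outer diameter, 82 mm inner, inner depth 50 mm, rim 89 mm above the bench, 95 mm from the carousel's axis, opposite the handle
- handle_knob (a point): centre of the black cylindrical grip of the carousel's upright handle, 113 mm above the bench: 22 mm diameter, 30 mm tall (98 to 128 mm above the bench), on a 14 mm stem, 110 mm from the carousel's axis
- station: fixed filling station that carries carousel and hopper. Origin: on the carousel's vertical axis, at bench height; its -x points from the axis to the hopper
- hopper_mouth (a point): centre of the steel hopper's square mouth, 150 mm above the bench, 95 mm from the carousel's axis along the station's -x, axes as the station's. 124 mm square inside, narrowing to a 56 mm square outlet 97 mm above the bench. On its -x side a back plate rises to 194 mm, with a column 50 mm wide and 190 mm high behind it; the other three sides are free.
- ball0_center (a point): centre of one of the five equal white ceramic balls in the carton, 20 mm diameter, 25 g
- ball1_center (a point): centre of one of the five equal white ceramic balls in the carton, 20 mm diameter, 25 g
- ball2_center (a point): centre of one of the five equal white ceramic balls in the carton, 20 mm diameter, 25 g
- ball3_center (a point): centre of one of the five equal white ceramic balls in the carton, 20 mm diameter, 25 g
- ball4_center (a point): centre of one of the five equal white ceramic balls in the carton, 20 mm diameter, 25 g
- reagent_bottle: bystander, to be left alone: amber bottle, 60 mm diameter, 115 mm high; origin at its underside
- beaker: bystander, to be left alone: glass beaker, 68 mm diameter, 85 mm high; origin at its underside
- white_jar: bystander, to be left alone: closed white jar, 64 mm diameter, 70 mm high; origin at its underside
- spatula: bystander, to be left alone: steel spatula lying flat along its x, 160 mm long; origin at its underside
- mortar: bystander, to be left alone: white bowl-shaped mortar, 96 mm diameter, 50 mm high; origin at its underside
- brown_jar: bystander, to be left alone: closed amber jar, 68 mm diameter, 100 mm high; origin at its underside
There are look-alikes about, which are no part of the job. Leave any turquoise look-alike of the carton alone.

How it is judged:
By the outcome, as a careful person would: the job done as asked, in the order asked, and still so for the second after the job is handed in, with the robot touching nothing.
It also fails if it takes over 72 s, if anything falls off the work surface, if the arm or the gripper's body presses on something with over 40 N, if the wrist force passes 120 N, or if a joint passes its speed limit or range.

## Working session

There is one attempt and no reset: what is moved stays moved. The work goes in short steps, Python scripts to look and compute and a shell command to move; the robot and the scene stay as the last step left them, time stands still between calls to the robot, and variables do not carry over. Pictures are saved under pics/ and viewed, and the job is handed in when it is done.

```bash
ls -la; mkdir -p pics; python3 - <<'E'
from plant import ctrl
import cv2
print(ctrl.get_state()); print(ctrl.grasp_offset)
for n in("scene","top"):
    im=ctrl.read_camera(n); cv2.imwrite(f"pics/{n}0.png",im[:,:,::-1]); print(ctrl.get_calibration(n))
E
```

```text
total 12
drwxr-xr-x  3 agent agent 4096 Dec  6 21:33 .
drwxr-xr-x 23 root  root  4096 Dec  6 21:33 ..
drwxr-xr-x  2 agent agent 4096 Dec  6 21:33 pics
{'time': 0.0, 'qpos': array([ 1.16400811e+00,  2.87188830e-01,  1.57822038e+00,  8.92020406e-06,
        1.27861744e+00, -1.50019835e-01]), 'dq': array([-0.00027263, -0.00078049, -0.00069961, -0.00037653, -0.00055053,
        0.00061853]), 'joint_efforts': array([-1.18051314e-03, -4.05981553e+01, -2.92622888e+01, -1.76750614e-04,
        5.88117764e-03,  3.98229759e-06]), 'eef_pos': array([0.17113066, 0.65224385, 0.22990826]), 'tcp_rot': array([ 7.91819691e-01,  6.10753711e-01, -1.06598215e-03,  5.87182867e-04]), 'contact_force': array([-0.85544298,  0.07762899,  0.01258149]), 'wrist_torque': array([ 0.02297695, -0.03484721,  0.01470576]), 'opening': 1.0044293477488684}
-0.0187
{'mtx': array([[514.08140482,   0.        , 317.34936691],
       [  0.        , 514.08140482, 241.77110818],
       [  0.        ,   0.        ,   1.        ]]), 'k1': -0.1266164985171973, 'R': array([[-0.55173386,  0.83379613, -0.01933302],
       [ 0.56063078,  0.35361533, -0.74876521],
       [-0.61748108, -0.42395781, -0.66255332]]), 't': array([ 0.31803175, -0.21248015,  1.75191036])}
{'mtx': array([[468.90052755,   0.        , 318.51245942],
       [  0.        , 468.90052755, 235.55050715],
       [  0.        ,   0.        ,   1.        ]]), 'k1': -0.09719794786750388, 'R': array([[ 0.00687918, -0.9999599 , -0.005734  ],
       [-0.9777474 , -0.00552383, -0.20971293],
       [ 0.20967284,  0.00704906, -0.97774619]]), 't': array([-0.02227601,  0.54193223,  1.43971449])}
```

View pics/scene0.png

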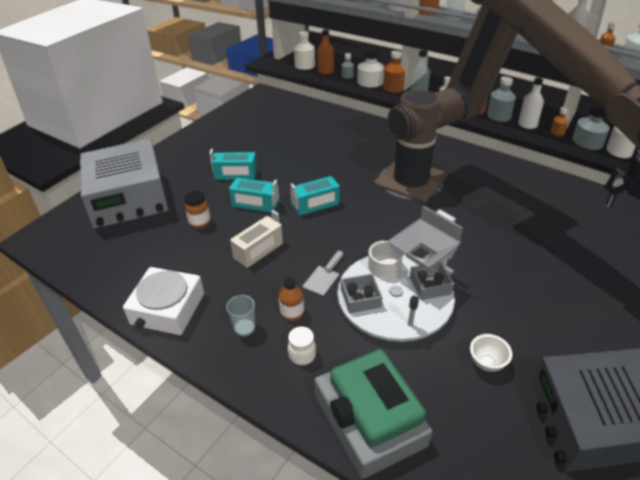

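View pics/top0.png

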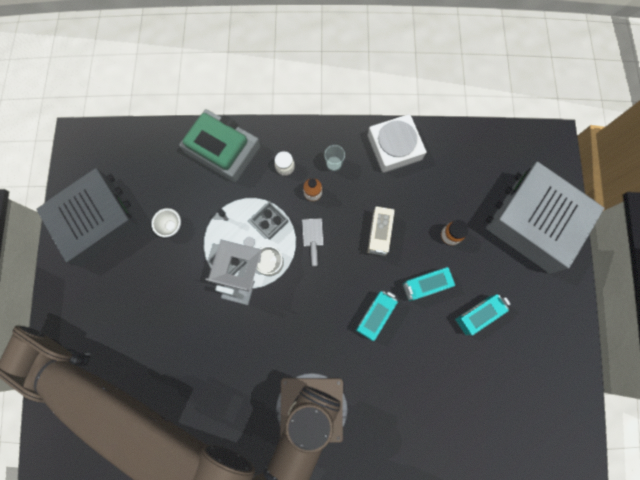

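```bash
cat > h.py <<'E'
import numpy as np, cv2
from plant import ctrl
def C(n):
    c=ctrl.get_calibration(n); return [np.array(c[k]) if k!='k1' else c[k] for k in("mtx","k1","R","t")]
def ray(n,u,v):
    K,k1,R,t=C(n)
    p=cv2.undistortPoints(np.array([[[u,v]]],float),K,np.array([k1,0,0,0.]),P=None)[0,0]
    # refine for k1 model
    d=np.array([(u-K[0,2])/K[0,0],(v-K[1,2])/K[1,1]]); p=d.copy()
    for _ in range(50): p=d/(1+k1*(p@p))
    return -R.T@t, R.T@np.array([p[0],p[1],1])
def plane(n,u,v,z):
    o,d=ray(n,u,v); return o+d*(z-o[2])/d[2]
def proj(n,X):
    K,k1,R,t=C(n); c=R@np.asarray(X,float)+t; p=c[:2]/c[2]; p=p*(1+k1*(p@p)); return K[:2,:2]@p+K[:2,2]
def tri(uv1,uv2):
    o1,d1=ray("scene",*uv1);o2,d2=ray("top",*uv2)
    s=np.linalg.lstsq(np.c_[d1,-d2],o2-o1,rcond=None)[0]
    a=o1+d1*s[0];b=o2+d2*s[1]; return (a+b)/2,np.linalg.norm(a-b)
def crop(im,x0,y0,x1,y1,k,name):
    c=cv2.resize(im[y0:y1,x0:x1],None,fx=k,fy=k,interpolation=cv2.INTER_CUBIC); cv2.imwrite(name,c)
def snap(n,name):
    im=ctrl.read_camera(n)[:,:,::-1].copy(); cv2.imwrite(f"pics/{name}.png",im); return im
E
python3 - <<'E'
from h import *
t=cv2.imread("pics/top0.png");s=cv2.imread("pics/scene0.png")
crop(t,350,190,430,270,7,"pics/a1.png")
crop(t,190,170,310,310,4,"pics/a2.png")
crop(s,210,190,310,280,7,"pics/a3.png")
crop(s,320,190,480,350,3.6,"pics/a4.png")
E
```

```text
(no output)
```

View pics/a1.png

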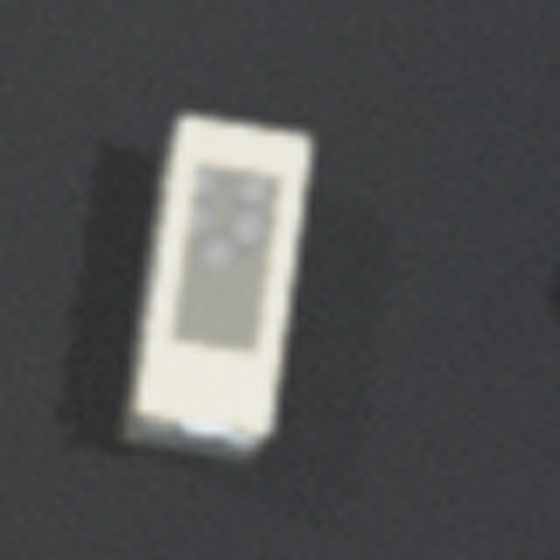

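View pics/a2.png

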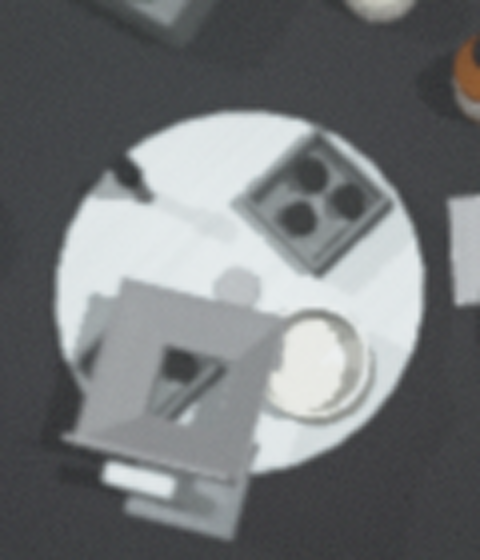

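View pics/a3.png

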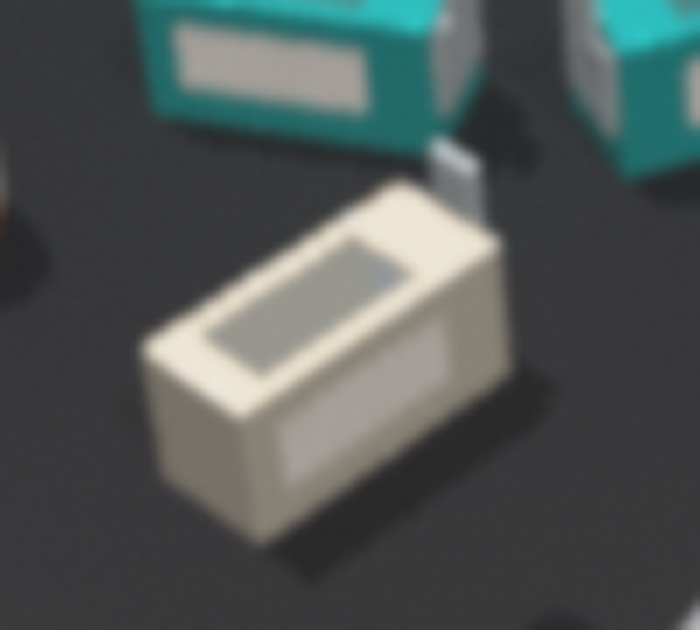

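View pics/a4.png

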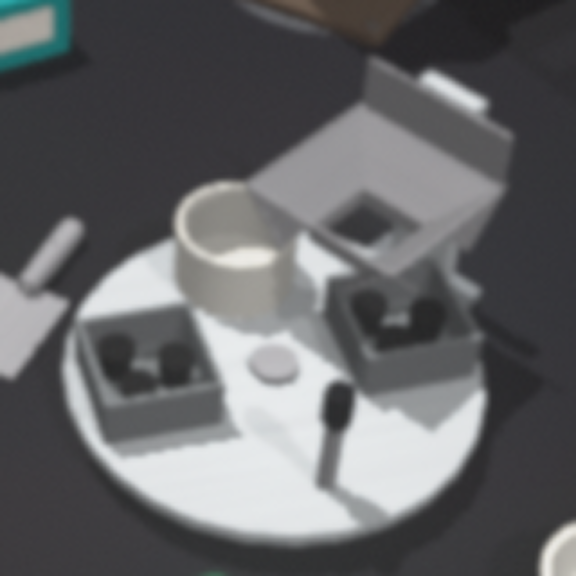

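```bash
python3 - <<'E'
from h import *
np.set_printoptions(precision=4,suppress=True)
pc=lambda x,y:(350+x/7-.43,190+y/7-.43)
c=[plane("top",*pc(*p),.07) for p in[(178,115),(312,132),(272,432),(130,425)]]
c=np.array(c);print("carton top corners",c); print(c.mean(0))
e=[np.linalg.norm(c[i]-c[(i+1)%4]) for i in range(4)];print(e)
ps=lambda x,y:(210+x/7-.43,190+y/7-.43)
cs=np.array([plane("scene",*ps(*p),.07) for p in[(145,350),(245,417),(500,240),(400,180)]]);print("scene corners",cs,cs.mean(0)[:2])
for q in(c,): 
    d=(q[0]+q[1]-q[2]-q[3])/2; print("yaw",np.arctan2(d[1],d[0]))
d=(cs[0]+cs[1]-cs[2]-cs[3])/2; print("yaw",np.arctan2(d[1],d[0]))
d=cs[1]-cs[2]; print("yaw edges",np.arctan2(d[1],d[0])); d=cs[0]-cs[3]; print(np.arctan2(d[1],d[0]))
print("tab top ends", [plane("scene",*ps(*p),.097) for p in[(432,140),(480,165)]])
p2=lambda x,y:(190+x/4-.4,170+y/4-.4); p4=lambda x,y:(320+x/3.6-.4,190+y/3.6-.4)
print("cap",tri(p4(275,360),p2(237,286)))
print("knob",tri(p4(338,403),p2(130,174)), plane("top",*p2(128,162),.128), plane("scene",*p4(340,390),.128))
im=cv2.imread("pics/top0.png")
# disc outline fit
# white disc, non occluded outline pts from crop
pts=[(245,111),(110,165),(58,270),(330,135),(400,200),(424,290),(405,370),(360,425),(300,465)]
P=np.array([plane("top",*p2(*p),.034)[:2] for p in pts])
A=np.c_[2*P,np.ones(len(P))];s=np.linalg.lstsq(A,(P**2).sum(1),rcond=None)[0];print("disc",s[:2],np.sqrt(s[2]+s[:2]@s[:2]))
pts=[(63,360),(80,420),(130,485),(200,522),(285,538),(370,520),(440,475),(480,410),(130,245)]
P=np.array([plane("scene",*p4(*p),.034)[:2] for p in pts])
A=np.c_[2*P,np.ones(len(P))];s=np.linalg.lstsq(A,(P**2).sum(1),rcond=None)[0];print("disc",s[:2],np.sqrt(s[2]+s[:2]@s[:2]))
print("hopper top front corners", [plane("top",*p2(*p),.15) for p in[(124,278),(286,318)]], "plate top", [plane("top",*p2(*p),.194) for p in[(65,437),(235,477)]])
print("hopper scene corners", [plane("scene",*p4(*p),.15) for p in[(248,185),(390,275),(508,185)]], "plate top", [plane("scene",*p4(*p),.194) for p in[(372,58),(512,137)]])
print("outlet",[plane("top",*p2(*p),.097) for p in[(165,346),(222,358),(210,422),(150,412)]])
print("jar rim", plane("top",*p2(319,362),.089))
E
```

```text
carton top corners [[ 0.6375 -0.1997  0.07  ]
 [ 0.6298 -0.2612  0.07  ]
 [ 0.49   -0.2393  0.07  ]
 [ 0.4928 -0.1754  0.07  ]]
[ 0.5625 -0.2189  0.07  ]
[np.float64(0.06195259809529573), np.float64(0.1415531480119244), np.float64(0.06398768983280499), np.float64(0.14666476013520682)]
scene corners [[ 0.6243 -0.2581  0.07  ]
 [ 0.6336 -0.1986  0.07  ]
 [ 0.4933 -0.1787  0.07  ]
 [ 0.4838 -0.238   0.07  ]] [ 0.5588 -0.2183]
yaw -0.16102025206100265
yaw -0.1414676810595319
yaw edges -0.14101169898727725
-0.14192295624439105
tab top ends [array([ 0.4815, -0.2203,  0.097 ]), array([ 0.4843, -0.1934,  0.097 ])]
cap (array([0.5249, 0.2069, 0.0435]), np.float64(0.0025864210377676273))
knob (array([0.5993, 0.2835, 0.1136]), np.float64(0.0033039731258307794)) [0.6057 0.2809 0.128 ] [0.6003 0.2855 0.128 ]
disc [0.5239 0.2064] 0.1506403551851811
disc [0.5208 0.203 ] 0.15209655495046423
hopper top front corners [array([0.5096, 0.2744, 0.15  ]), array([0.48  , 0.1512, 0.15  ])] plate top [array([0.3843, 0.3016, 0.194 ]), array([0.3569, 0.1782, 0.194 ])]
hopper scene corners [array([0.4788, 0.1538, 0.15  ]), array([0.5087, 0.2758, 0.15  ]), array([0.381 , 0.3088, 0.15  ])] plate top [array([0.3539, 0.1859, 0.194 ]), array([0.3835, 0.305 , 0.194 ])]
outlet [array([0.4671, 0.2514, 0.097 ]), array([0.458 , 0.2067, 0.097 ]), array([0.4083, 0.2141, 0.097 ]), array([0.4156, 0.2608, 0.097 ])]
jar rim [0.4567 0.1325 0.089 ]
```

```bash
cat >> h.py <<'E'
from scipy.spatial.transform import Rotation as Rn
np.set_printoptions(precision=4,suppress=True)
A=np.array([.523,.206]); SY=-.236; sx=np.array([np.cos(SY),np.sin(SY)]); sy=np.array([-sx[1],sx[0]])
def cur():
    s=ctrl.get_state(); return np.array(s["eef_pos"]),Rn.from_quat(s["tcp_rot"])
def down(az,tilt=0):  # tool x at azimuth az, tool z down; tilt>0: rotates fingers forward (outward, +carton x) about jaw axis
    x=np.array([np.cos(az),np.sin(az),0]); z=np.array([0,0,-1.]); y=np.cross(z,x)
    M=Rn.from_matrix(np.c_[x,y,z]); return Rn.from_rotvec(-x*tilt)*M
def go(p,R=None,base=None):
    P,Q=cur() if base is None else base
    d=Q.inv().apply(np.array(p)-P); dr=np.zeros(3) if R is None else (Q.inv()*R).as_rotvec()
    print("xyz",d.round(4).tolist(),"dr",dr.round(4).tolist())
E
python3 - <<'E'
from h import *
print(cur()[1].as_matrix())
for n,u,v,h in[("bottle",313,185,.115),("beaker",334,155,.085),("wjar",284,160,.07),("brown",455,230,.1),("mortar",166,222,.05)]: print(n,plane("top",u,v,h))
K=np.array([.601,.2835]); az=1.335
go([*K,.2],down(az)); 
P0=np.array([*K,.095]); print("arc rel, tool axes from grip pose")
for th in np.linspace(.785,SY,9):
    go([*(A+.11*np.array([np.cos(th),np.sin(th)])),.095],None,(P0,down(az)))
E
```

```text
[[ 0.254   0.9672 -0.0008]
 [ 0.9672 -0.254  -0.002 ]
 [-0.0021 -0.0003 -1.    ]]
bottle [ 0.6921 -0.0008  0.115 ]
beaker [ 0.8051 -0.0677  0.085 ]
wjar [0.793  0.0963 0.07  ]
brown [ 0.5531 -0.4461  0.1   ]
mortar [0.5861 0.4802 0.05  ]
xyz [-0.2475, 0.5094, 0.0304] dr [-0.0003, 0.0021, -0.0211]
arc rel, tool axes from grip pose
xyz [0.0002, -0.0002, 0.0] dr [0.0, 0.0, 0.0]
xyz [-0.0079, 0.0112, 0.0] dr [0.0, 0.0, 0.0]
xyz [-0.0174, 0.0216, 0.0] dr [0.0, 0.0, 0.0]
xyz [-0.0281, 0.0306, 0.0] dr [0.0, 0.0, 0.0]
xyz [-0.0398, 0.0382, 0.0] dr [0.0, 0.0, 0.0]
xyz [-0.0525, 0.0443, 0.0] dr [0.0, 0.0, 0.0]
xyz [-0.0658, 0.0487, 0.0] dr [0.0, 0.0, 0.0]
xyz [-0.0796, 0.0514, 0.0] dr [0.0, 0.0, 0.0]
xyz [-0.0936, 0.0523, 0.0] dr [0.0, 0.0, 0.0]
```

```bash
python3 -m jog '[{"grip":0,"xyz":[-0.02,0.04,0.003],"dr":[0,0,0]},{"grip":0,"xyz":[-0.04,0.08,0.006],"dr":[0,0,0]},{"grip":0,"xyz":[-0.058,0.12,0.008],"dr":[0,0,0]},{"grip":0,"xyz":[-0.248,0.51,0.03],"dr":[0,0.002,-0.021]},{"grip":0,"xyz":[-0.248,0.51,0.03],"dr":[0,0.002,-0.021]},{"grip":0,"xyz":[-0.248,0.51,0.03],"dr":[0,0.002,-0.021]},{"grip":0,"xyz":[-0.248,0.51,0.03],"dr":[0,0.002,-0.021]},{"grip":0,"xyz":[-0.248,0.51,0.03],"dr":[0,0.002,-0.021]},{"grip":0,"xyz":[-0.248,0.51,0.03],"dr":[0,0.002,-0.021]},{"grip":0,"xyz":[-0.248,0.51,0.03],"dr":[0,0.002,-0.021]},{"grip":0,"xyz":[-0.248,0.51,0.03],"dr":[0,0.002,-0.021]},{"grip":0,"xyz":[-0.248,0.51,0.03],"dr":[0,0.002,-0.021]}]' 25
python3 - <<'E'
from h import *
go([.601,.2835,.2],down(1.335))
E
```

```text
time: 1.1
eef_pos: [0.5512, 0.3259, 0.2041]
tcp_rot: [0.785, 0.619, 0.0, -0.001]
contact_force: [-0.0, 0.9, -0.2]
opening: 1.0
xyz [-0.0296, 0.0584, 0.004] dr [-0.0008, -0.0015, -0.0001]
```

```bash
python3 -m jog '[{"grip":0,"xyz":[-0.03,0.058,0.004],"dr":[0,0,0]},{"grip":0,"xyz":[-0.03,0.058,0.004],"dr":[0,0,0]},{"grip":0,"xyz":[-0.03,0.058,0.004],"dr":[0,0,0]}]' 25
python3 - <<'E'
from h import *
snap("top","t1"); im=snap("scene","s1")
go([.601,.2835,.095],down(1.335))
crop(im,320,190,480,350,3.6,"pics/s1c.png")
E
```

```text
time: 1.35
eef_pos: [0.6027, 0.2807, 0.1993]
tcp_rot: [0.787, 0.617, 0.0, -0.0]
contact_force: [-0.3, 0.5, 0.0]
opening: 0.996
xyz [-0.0003, 0.0015, 0.1047] dr [-0.0018, -0.0014, -0.0022]
```

View pics/s1c.png

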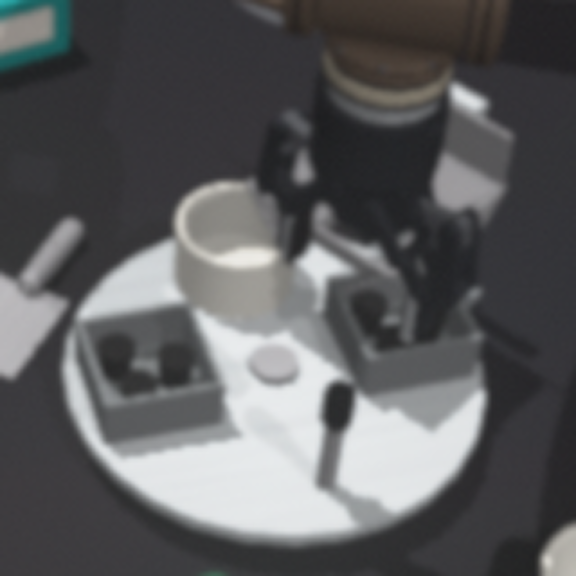

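The scene view shows the open gripper above the carousel, with its fingertips at about (399,258) and (440,282). The knob at (414,302) is still free below it. I'll descend, then close.

```bash
python3 -m jog '[{"grip":0,"xyz":[0,0.001,0.035],"dr":[-0.002,-0.001,-0.002]},{"grip":0,"xyz":[0,0.001,0.07],"dr":[-0.002,-0.001,-0.002]},{"grip":0,"xyz":[0,0.001,0.104],"dr":[-0.002,-0.001,-0.002]},{"grip":0.8,"xyz":[0,0.001,0.104],"dr":[-0.002,-0.001,-0.002]},{"grip":0.8,"xyz":[0,0.001,0.104],"dr":[-0.002,-0.001,-0.002]},{"grip":0.8,"xyz":[0,0.001,0.104],"dr":[-0.002,-0.001,-0.002]},{"grip":0.8,"xyz":[0,0.001,0.104],"dr":[-0.002,-0.001,-0.002]},{"grip":0.8,"xyz":[0,0.001,0.104],"dr":[-0.002,-0.001,-0.002]},{"grip":0.8,"xyz":[0,0.001,0.104],"dr":[-0.002,-0.001,-0.002]}]' 25
python3 - <<'E'
from h import *
snap("top","t2"); im=snap("scene","s2")
crop(im,320,190,480,350,3.6,"pics/s2c.png")
for th in np.linspace(.785,SY,9):
    go([*(A+.11*np.array([np.cos(th),np.sin(th)])),.095],down(1.335))
E
```

```text
time: 2.2
eef_pos: [0.6017, 0.2851, 0.1002]
tcp_rot: [0.785, 0.62, 0.002, 0.001]
contact_force: [-2.4, -2.0, 7.3]
opening: 0.249
xyz [-0.0015, -0.0007, 0.0052] dr [0.0048, -0.0018, 0.0022]
xyz [-0.0096, 0.0108, 0.0053] dr [0.0048, -0.0018, 0.0022]
xyz [-0.0191, 0.0211, 0.0053] dr [0.0048, -0.0018, 0.0022]
xyz [-0.0298, 0.0302, 0.0053] dr [0.0048, -0.0018, 0.0022]
xyz [-0.0416, 0.0377, 0.0053] dr [0.0048, -0.0018, 0.0022]
xyz [-0.0543, 0.0438, 0.0053] dr [0.0048, -0.0018, 0.0022]
xyz [-0.0676, 0.0481, 0.0053] dr [0.0048, -0.0018, 0.0022]
xyz [-0.0814, 0.0508, 0.0053] dr [0.0048, -0.0018, 0.0022]
xyz [-0.0954, 0.0516, 0.0053] dr [0.0048, -0.0018, 0.0022]
```

View pics/s2c.png

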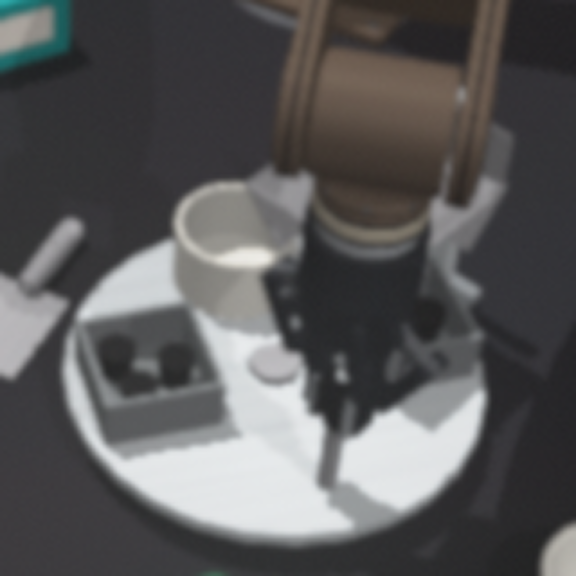

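```bash
python3 -m jog '[{"grip":0.8,"xyz":[-0.004,0.005,-0.003],"dr":[0,0,0]},{"grip":0.8,"xyz":[-0.009,0.011,-0.003],"dr":[0,0,0]},{"grip":0.8,"xyz":[-0.018,0.0215,-0.003],"dr":[0,0,0]},{"grip":0.8,"xyz":[-0.029,0.0305,-0.003],"dr":[0,0,0]},{"grip":0.8,"xyz":[-0.0405,0.038,-0.003],"dr":[0,0,0]},{"grip":0.8,"xyz":[-0.053,0.044,-0.003],"dr":[0,0,0]},{"grip":0.8,"xyz":[-0.066,0.0485,-0.003],"dr":[0,0,0]},{"grip":0.8,"xyz":[-0.080,0.051,-0.003],"dr":[0,0,0]},{"grip":0.8,"xyz":[-0.0945,0.052,-0.003],"dr":[0,0,0]},{"grip":0.8,"xyz":[-0.0945,0.052,-0.003],"dr":[0,0,0]},{"grip":0.8,"xyz":[-0.0945,0.052,-0.003],"dr":[0,0,0]}]'
python3 - <<'E'
from h import *
im=snap("top","t3"); crop(im,190,170,310,310,4,"pics/t3c.png")
im=snap("scene","s3"); crop(im,320,190,480,350,3.6,"pics/s3c.png")
go([*(A+.11*sx),.095],down(1.335))
print(cur()[0], A+.11*sx)
E
```

```text
time: 3.22
eef_pos: [0.6322, 0.1792, 0.1009]
tcp_rot: [0.785, 0.619, 0.004, 0.003]
contact_force: [6.1, -1.8, -4.3]
opening: 0.244
xyz [0.0003, -0.0025, 0.0059] dr [0.0102, -0.0019, 0.0015]
[0.6323 0.1794 0.1009] [0.63   0.1803]
```

View pics/t3c.png

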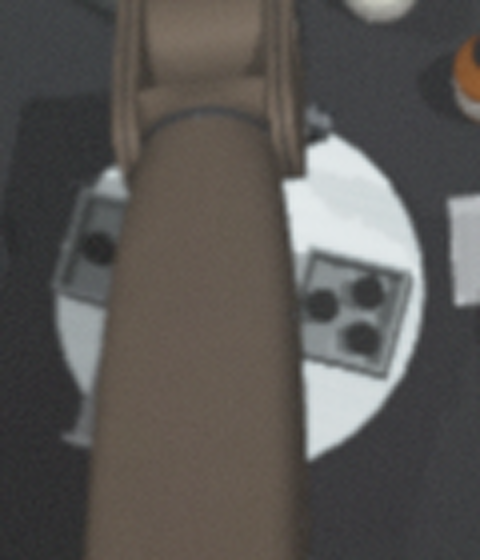

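View pics/s3c.png

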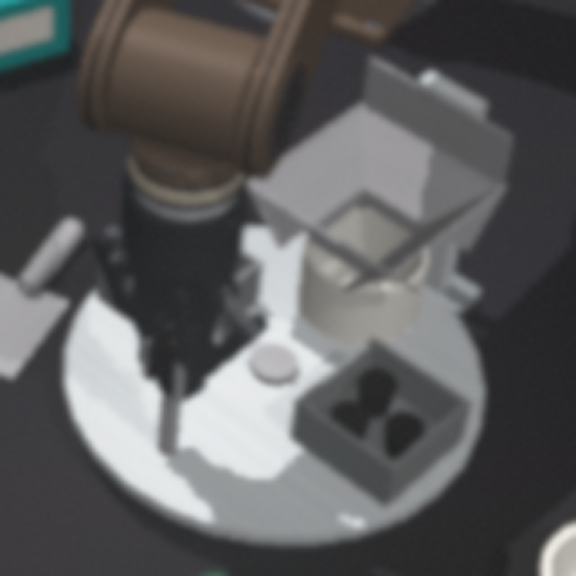

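```bash
python3 -m jog '[{"grip":0.6,"xyz":[0,0,0],"dr":[0,0,0]},{"grip":0.3,"xyz":[0,0,0],"dr":[0,0,0]},{"grip":0,"xyz":[0,0,0],"dr":[0,0,0]},{"grip":0,"xyz":[0,0,0],"dr":[0,0,0]},{"grip":0,"xyz":[0,0,-0.03],"dr":[0,0,0]},{"grip":0,"xyz":[0,0,-0.06],"dr":[0,0,0]},{"grip":0,"xyz":[0,0,-0.1],"dr":[0,0,0]}]'
python3 - <<'E'
from h import *
im=snap("scene","s4"); crop(im,320,190,480,350,3.6,"pics/s4c.png")
CX=np.array([np.cos(-.145),np.sin(-.145)]);CC=np.array([.5606,-.2186])
go([*(CC-.04*CX),.2],down(1.426))
go([*(CC-.04*CX),.078],down(1.426))
E
```

```text
time: 3.9
eef_pos: [0.6271, 0.1809, 0.1976]
tcp_rot: [0.785, 0.62, -0.002, -0.001]
contact_force: [0.7, -0.7, 0.4]
opening: 0.998
xyz [-0.4097, -0.0174, 0.008] dr [0.0138, -0.0049, -0.0884]
xyz [-0.4104, -0.0191, 0.13] dr [0.0138, -0.0049, -0.0884]
```

View pics/s4c.png

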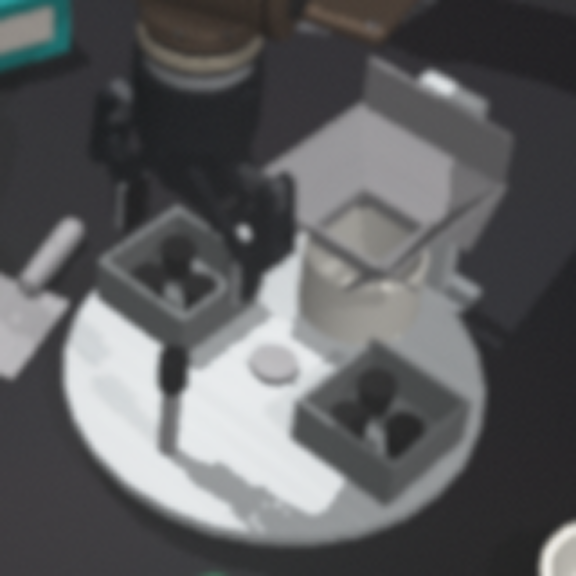

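The knob has been released at about (368,292) and the jar's mouth shows through the hopper outlet. Next I'll move to above the carton with the fingers shut.

```bash
python3 -m jog '[{"grip":0.3,"xyz":[-0.02,0,0.0],"dr":[0,0,0]},{"grip":1,"xyz":[-0.055,-0.002,0.0],"dr":[0,0,-0.01]},{"grip":1,"xyz":[-0.41,-0.017,0.008],"dr":[0,0,-0.09]},{"grip":1,"xyz":[-0.41,-0.017,0.008],"dr":[0,0,-0.09]},{"grip":1,"xyz":[-0.41,-0.017,0.008],"dr":[0,0,-0.09]},{"grip":1,"xyz":[-0.41,-0.017,0.008],"dr":[0,0,-0.09]},{"grip":1,"xyz":[-0.41,-0.017,0.008],"dr":[0,0,-0.09]},{"grip":1,"xyz":[-0.41,-0.017,0.008],"dr":[0,0,-0.09]},{"grip":1,"xyz":[-0.41,-0.017,0.008],"dr":[0,0,-0.09]},{"grip":1,"xyz":[-0.41,-0.017,0.008],"dr":[0,0,-0.09]},{"grip":1,"xyz":[-0.41,-0.017,0.008],"dr":[0,0,-0.09]},{"grip":1,"xyz":[-0.41,-0.017,0.008],"dr":[0,0,-0.09]}]'
python3 -m jog '[{"grip":1,"xyz":[0,0,0],"dr":[0,0,0]},{"grip":1,"xyz":[0,0,0],"dr":[0,0,0]},{"grip":1,"xyz":[0,0,0],"dr":[0,0,0]}]'
python3 - <<'E'
from h import *
im=snap("top","t5"); crop(im,190,170,310,310,4,"pics/t5c.png")
im=snap("scene","s5"); crop(im,210,150,310,280,5,"pics/s5c.png")
CX=np.array([np.cos(-.145),np.sin(-.145)]);CC=np.array([.5606,-.2186])
go([*(CC-.04*CX),.2],down(1.426))
go([*(CC-.04*CX),.078],down(1.426))
E
```

```text
time: 4.95
eef_pos: [0.5165, -0.218, 0.1915]
tcp_rot: [0.758, 0.653, 0.001, 0.001]
contact_force: [0.9, 0.7, -0.7]
opening: -0.006
time: 5.2
eef_pos: [0.518, -0.2127, 0.1913]
tcp_rot: [0.756, 0.655, 0.001, 0.0]
contact_force: [-0.1, 0.2, -0.3]
opening: 0.004
xyz [0.0003, 0.003, -0.0087] dr [0.0021, -0.001, 0.0032]
xyz [0.0001, 0.0028, 0.1133] dr [0.0021, -0.001, 0.0032]
```

View pics/t5c.png

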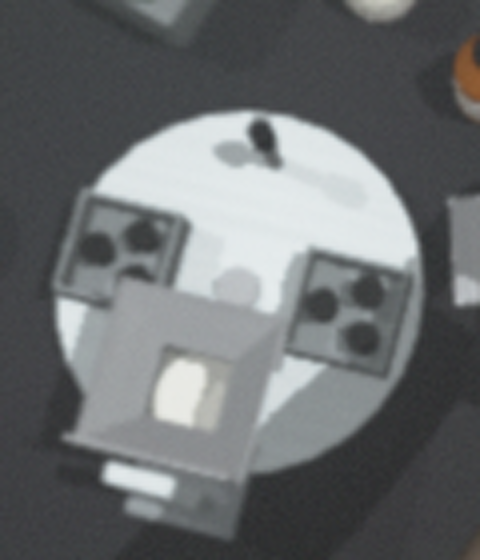

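View pics/s5c.png

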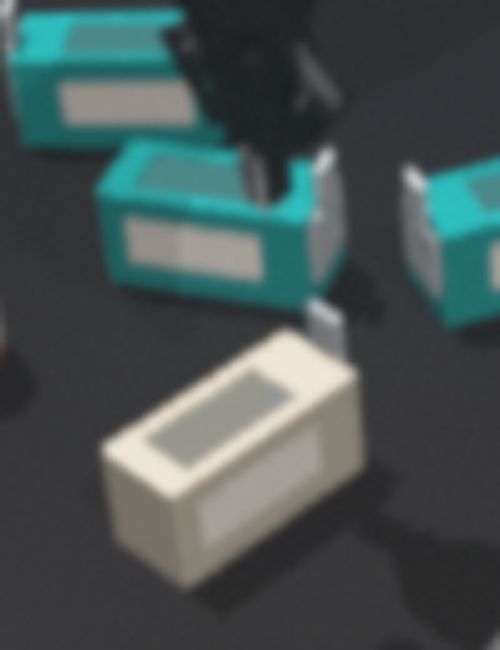

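```bash
python3 - <<'E'
from h import *
p2=lambda x,y:(190+x/4-.4,170+y/4-.4)
k=plane("top",*p2(261,131),.128)[:2]-A; print("knob",np.arctan2(k[1],k[0])-SY,np.linalg.norm(k))
p4=lambda x,y:(320+x/3.6-.4,190+y/3.6-.4)
k=plane("scene",*p4(175,350),.128)[:2]-A; print("knob scene",np.arctan2(k[1],k[0])-SY,np.linalg.norm(k))
k,e=tri(p4(173,370),p2(264,138)); k=k[:2]-A;print("knob tri",np.arctan2(k[1],k[0])-SY,np.linalg.norm(k),e)
L=[(88,190),(190,215),(165,300),(53,290)];R=[(312,247),(412,273),(385,378),(300,350)]
a=plane("top",*p2(*L[0]),.074)-plane("top",*p2(*L[1]),.074);b=plane("top",*p2(*R[0]),.074)-plane("top",*p2(*R[1]),.074)
for d in(a,b): print("tray",np.arctan2(d[1],d[0])-np.pi/2-SY)
d=plane("top",*p2(*R[1]),.074)-plane("top",*p2(*R[2]),.074);print("tray",np.arctan2(d[1],d[0])-SY)
d=plane("top",*p2(124,278),.15)-plane("top",*p2(286,318),.15);print("hop",np.arctan2(d[1],d[0])-np.pi/2-SY)
# arc rows
for q in np.linspace(.05,1.3,12):
    o=62*np.sin(q)-3*np.cos(q);u=62*np.cos(q)+3*np.sin(q); 
    print("q %.2f  out from preE(19.5mm inside) %.1f  z %.1f  down from .078 %.1f"%(q,o+19.5,u+20,78-(u+20)))
E
```

```text
knob -0.014421276163451457 0.11138569734018701
knob scene -0.021285975614390218 0.10633433916960645
knob tri -0.011840333433282002 0.10967977350889792 0.0020447097653512867
tray -0.0023108945617065224
tray -0.01674039832075369
tray 0.006623428377215801
hop -0.0005574093732980678
q 0.05  out from preE(19.5mm inside) 19.6  z 82.1  down from .078 -4.1
q 0.16  out from preE(19.5mm inside) 26.6  z 81.7  down from .078 -3.7
q 0.28  out from preE(19.5mm inside) 33.6  z 80.5  down from .078 -2.5
q 0.39  out from preE(19.5mm inside) 40.4  z 78.5  down from .078 -0.5
q 0.50  out from preE(19.5mm inside) 46.8  z 75.7  down from .078 2.3
q 0.62  out from preE(19.5mm inside) 53.0  z 72.3  down from .078 5.7
q 0.73  out from preE(19.5mm inside) 58.7  z 68.1  down from .078 9.9
q 0.85  out from preE(19.5mm inside) 63.9  z 63.4  down from .078 14.6
q 0.96  out from preE(19.5mm inside) 68.5  z 58.1  down from .078 19.9
q 1.07  out from preE(19.5mm inside) 72.5  z 52.3  down from .078 25.7
q 1.19  out from preE(19.5mm inside) 75.8  z 46.0  down from .078 32.0
q 1.30  out from preE(19.5mm inside) 78.4  z 39.5  down from .078 38.5
```

```bash
python3 -m jog '[{"grip":1,"xyz":[0,0.003,0.04],"dr":[0,0,0]},{"grip":1,"xyz":[0,0.003,0.08],"dr":[0,0,0]},{"grip":1,"xyz":[0,0.003,0.1],"dr":[0,0,0]},{"grip":1,"xyz":[0,0.003,0.112],"dr":[0,0,0]},{"grip":1,"xyz":[0,0.003,0.112],"dr":[0,0,0]},{"grip":1,"xyz":[0,0.003,0.112],"dr":[0,0,0]}]'
python3 - <<'E'
from h import *
im=snap("scene","s6"); crop(im,210,150,310,280,5,"pics/s6c.png")
im=snap("top","t6"); crop(im,350,190,430,270,7,"pics/t6c.png")
CX=np.array([np.cos(-.145),np.sin(-.145)]);CC=np.array([.5606,-.2186])
go([*(CC-.04*CX),.078],down(1.426))
E
```

```text
time: 5.8
eef_pos: [0.5214, -0.2141, 0.0797]
tcp_rot: [0.756, 0.655, 0.001, 0.001]
contact_force: [0.2, 0.3, 0.5]
opening: 0.001
xyz [0.002, -0.0018, 0.0036] dr [0.0059, 0.0009, 0.0016]
```

View pics/s6c.png

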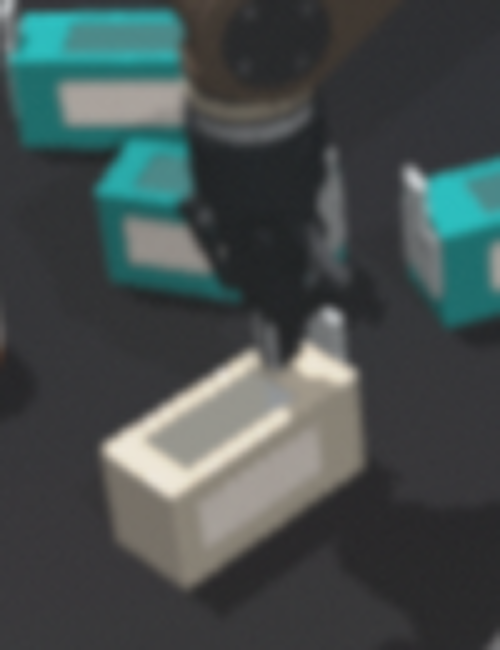

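```bash
python3 -m jog '[{"grip":1,"xyz":[0.001,-0.013,0],"dr":[0,0,0]},{"grip":1,"xyz":[0.002,-0.023,0],"dr":[0,0,0]},{"grip":1,"xyz":[0.002,-0.031,0],"dr":[0,0,0]},{"grip":1,"xyz":[0.002,-0.039,0],"dr":[0,0,0]},{"grip":1,"xyz":[0.002,-0.047,0.004],"dr":[0,0,0]},{"grip":1,"xyz":[0.002,-0.054,0.008],"dr":[0,0,0]},{"grip":1,"xyz":[0.002,-0.060,0.012],"dr":[0,0,0]},{"grip":1,"xyz":[0.002,-0.065,0.017],"dr":[0,0,0]},{"grip":1,"xyz":[0.002,-0.070,0.022],"dr":[0,0,0]},{"grip":1,"xyz":[0.002,-0.074,0.028],"dr":[0,0,0]},{"grip":1,"xyz":[0.002,-0.077,0.034],"dr":[0,0,0]},{"grip":1,"xyz":[0.002,-0.080,0.038],"dr":[0,0,0]}]'
python3 - <<'E'
from h import *
im=snap("scene","s7"); crop(im,210,150,310,280,5,"pics/s7c.png")
im=snap("top","t7"); crop(im,350,190,430,290,6,"pics/t7c.png")
print(ctrl.get_state()["contact_force"],cur()[0])
E
```

```text
time: 6.9
eef_pos: [0.4414, -0.2007, 0.04]
tcp_rot: [0.756, 0.654, 0.001, -0.0]
contact_force: [0.4, -0.1, 0.9]
opening: -0.001
[-0.0809  0.1046 -0.6889] [ 0.4409 -0.2003  0.0399]
```

View pics/s7c.png

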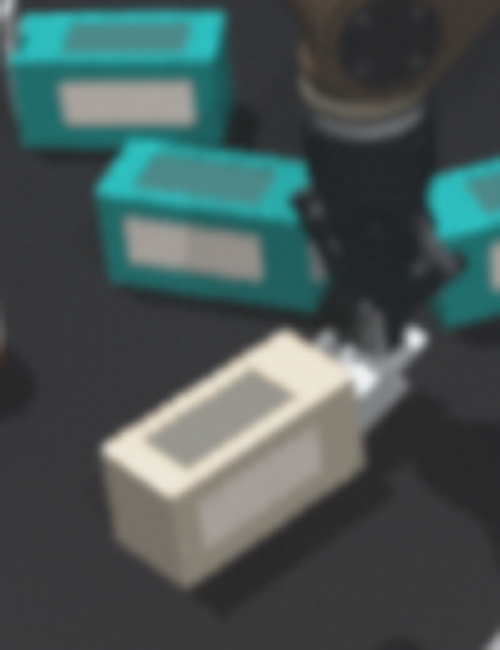

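View pics/t7c.png

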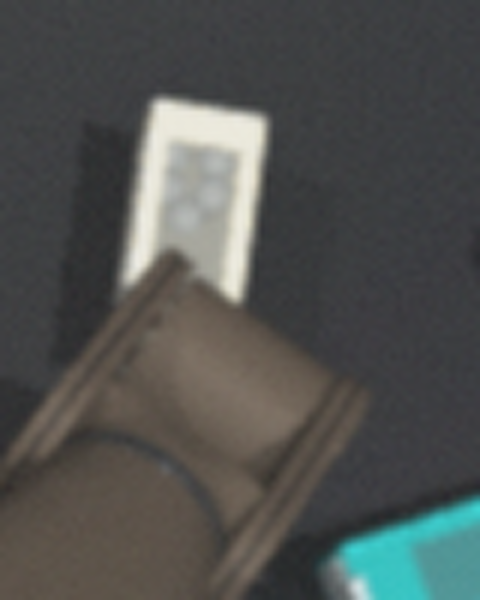

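The spout is folded out under the fingers at about (284,223), and the carton's corners haven't moved. I'll press it gently to the stop.

```bash
python3 -m jog '[{"grip":1,"xyz":[0,-0.0005,0.002],"dr":[0,0,0]},{"grip":1,"xyz":[0,-0.001,0.003],"dr":[0,0,0]},{"grip":1,"xyz":[0,-0.001,0.004],"dr":[0,0,0]},{"grip":1,"xyz":[0,-0.001,0.004],"dr":[0,0,0]}]'
python3 - <<'E'
from h import *
print(ctrl.get_state()["contact_force"],cur()[0])
E
```

```text
time: 7.33
eef_pos: [0.4412, -0.2009, 0.0371]
tcp_rot: [0.756, 0.655, 0.001, 0.001]
contact_force: [-0.3, -0.3, 0.6]
opening: -0.002
[-0.2515 -0.3259  0.6174] [ 0.4412 -0.2009  0.0371]
```

```bash
python3 -m jog '[{"grip":1,"xyz":[0,-0.0005,0.001],"dr":[0,0,0]},{"grip":1,"xyz":[0,-0.001,0.002],"dr":[0,0,0]},{"grip":1,"xyz":[0,-0.001,0.003],"dr":[0,0,0]},{"grip":1,"xyz":[0,-0.001,0.003],"dr":[0,0,0]}]'
python3 - <<'E'
from h import *
print(ctrl.get_state()["contact_force"],cur()[0])
im=snap("scene","s8"); crop(im,210,150,310,280,5,"pics/s8c.png")
E
```

```text
time: 7.67
eef_pos: [0.4404, -0.2009, 0.0349]
tcp_rot: [0.756, 0.655, 0.001, 0.001]
contact_force: [-1.2, 1.0, 5.8]
opening: 0.0
[-1.2334  0.951   5.7577] [ 0.4404 -0.2009  0.0349]
```

View pics/s8c.png

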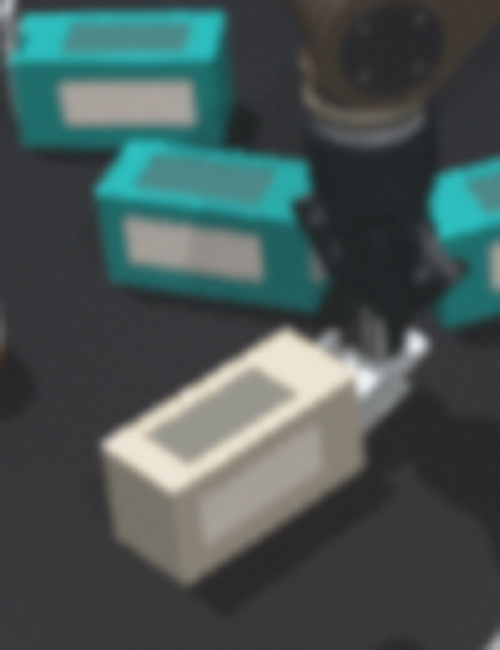

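```bash
python3 -m jog '[{"grip":1,"xyz":[0,0,-0.02],"dr":[0,0,0]},{"grip":1,"xyz":[0,0,-0.06],"dr":[0,0,0]},{"grip":0.5,"xyz":[0,0,-0.10],"dr":[0,0,0]},{"grip":0,"xyz":[-0.002,0.04,-0.12],"dr":[0,0,0]},{"grip":0,"xyz":[-0.002,0.08,-0.12],"dr":[0,0,0]},{"grip":0,"xyz":[-0.002,0.12,-0.12],"dr":[0,0,0]},{"grip":0,"xyz":[-0.002,0.13,-0.12],"dr":[0,0,0]},{"grip":0,"xyz":[-0.002,0.13,-0.12],"dr":[0,0,0]},{"grip":0,"xyz":[-0.002,0.13,-0.12],"dr":[0,0,0]}]'
python3 - <<'E'
from h import *
im=snap("scene","s9"); crop(im,210,150,310,280,5,"pics/s9c.png")
im=snap("top","t9"); crop(im,350,190,430,290,6,"pics/t9c.png")
CX=np.array([np.cos(-.145),np.sin(-.145)]);CC=np.array([.5606,-.2186])
print(cur()[0])
go([*(CC+.01*CX),.022],down(1.426))
E
```

```text
time: 8.47
eef_pos: [0.5674, -0.2209, 0.1532]
tcp_rot: [0.756, 0.655, 0.0, -0.001]
contact_force: [-0.4, 0.5, -0.3]
opening: 0.971
[ 0.5666 -0.2208  0.1535]
xyz [0.0011, 0.0038, 0.1315] dr [-0.0003, -0.0016, 0.0008]
```

View pics/s9c.png

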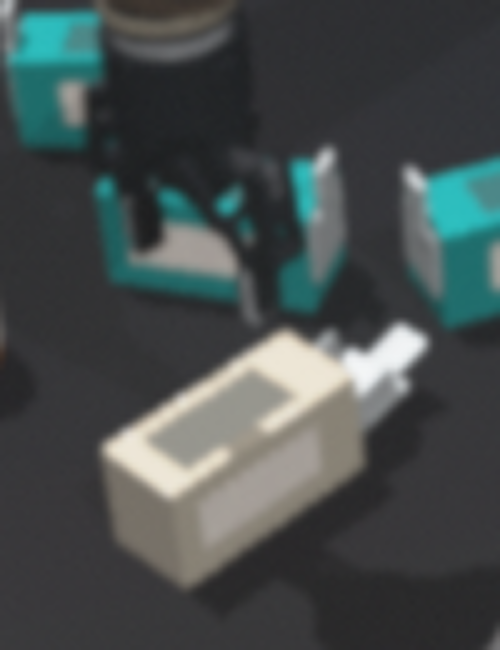

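View pics/t9c.png

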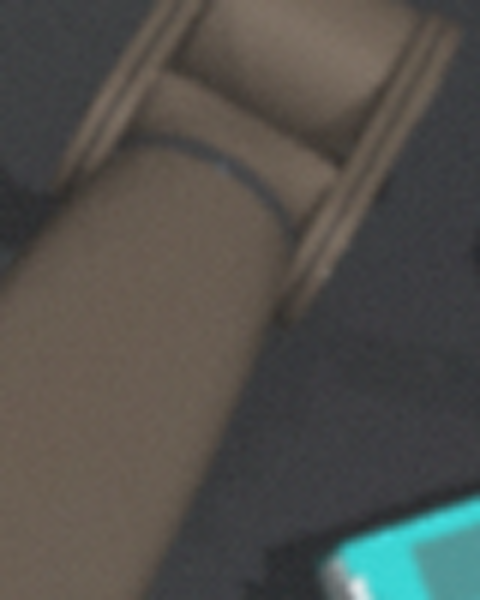

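```bash
python3 - <<'E'
from h import *
CX=np.array([np.cos(-.145),np.sin(-.145)]);CY=np.array([-CX[1],CX[0]]);CC=np.array([.5606,-.2186])
for q in(1.1,1.2,1.3,1.4):
    for s in(-1,1):
        p=[*(CC-CX*(.0705+.077*np.sin(q)-.003*np.cos(q))+s*.012*CY),.02+.077*np.cos(q)+.003*np.sin(q)]
        u=proj("scene",p); print(q,s,((u-[210,150])*5+2).round(0))
E
```

```text
1.1 -1 [386. 306.]
1.1 1 [415. 322.]
1.2 -1 [391. 312.]
1.2 1 [419. 328.]
1.3 -1 [394. 319.]
1.3 1 [423. 335.]
1.4 -1 [397. 327.]
1.4 1 [426. 343.]
```

```bash
python3 -m jog '[{"grip":0,"xyz":[0.001,0.003,0.04],"dr":[0,0,0]},{"grip":0,"xyz":[0.001,0.003,0.08],"dr":[0,0,0]},{"grip":0,"xyz":[0.001,0.003,0.115],"dr":[0,0,0]},{"grip":0,"xyz":[0.001,0.003,0.131],"dr":[0,0,0]},{"grip":0,"xyz":[0.001,0.003,0.131],"dr":[0,0,0]},{"grip":0.2,"xyz":[0.001,0.003,0.131],"dr":[0,0,0]},{"grip":0.4,"xyz":[0.001,0.003,0.131],"dr":[0,0,0]},{"grip":0.5,"xyz":[0.001,0.003,0.131],"dr":[0,0,0]},{"grip":0.5,"xyz":[0.001,0.003,0.131],"dr":[0,0,0]},{"grip":0.5,"xyz":[0.001,0.003,0.131],"dr":[0,0,0]}]' 70
python3 - <<'E'
from h import *
im=snap("scene","s10"); crop(im,210,150,310,280,5,"pics/s10c.png")
print(cur()[0],cur()[1].as_matrix(), ctrl.get_state()["qpos"])
E
```

```text
time: 9.4
eef_pos: [0.573, -0.2216, 0.0262]
tcp_rot: [0.756, 0.654, 0.002, 0.002]
contact_force: [-2.0, 0.8, 5.9]
opening: 0.692
[ 0.573  -0.2216  0.0261] [[ 0.1435  0.9896  0.0055]
 [ 0.9896 -0.1435 -0.0015]
 [-0.0006  0.0057 -1.    ]] [-0.5347  0.3949  1.8508  0.002   0.8904 -1.9627]
```

View pics/s10c.png

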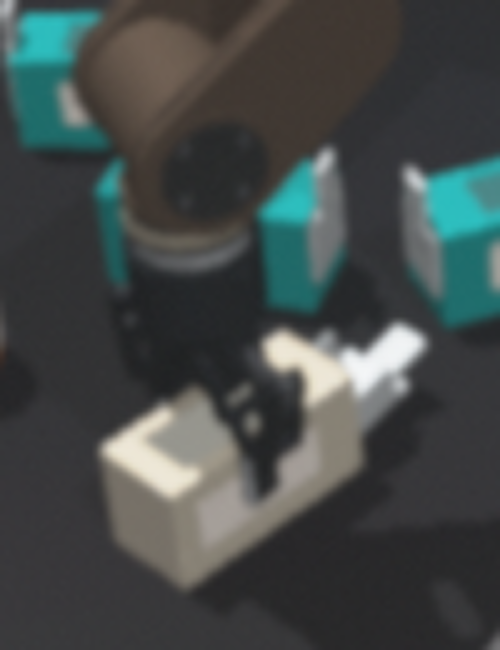

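```bash
python3 -m jog '[{"grip":0.5,"xyz":[0,0,-0.008],"dr":[0,0,0]},{"grip":0.5,"xyz":[0,0,-0.02],"dr":[0,0,0]},{"grip":0.5,"xyz":[0,0,-0.04],"dr":[0,0,0]},{"grip":0.5,"xyz":[0,0,-0.065],"dr":[0,0,0]},{"grip":0.5,"xyz":[0,0,-0.09],"dr":[0,0,0]},{"grip":0.5,"xyz":[0,0,-0.115],"dr":[0,0,0]},{"grip":0.5,"xyz":[0,0,-0.14],"dr":[0,0,0]},{"grip":0.5,"xyz":[0,0,-0.165],"dr":[0,0,0]},{"grip":0.5,"xyz":[0,0,-0.185],"dr":[0,0,0]},{"grip":0.5,"xyz":[0,0,-0.185],"dr":[0,0,0]}]'
python3 - <<'E'
from h import *
im=snap("scene","s11"); crop(im,210,120,310,250,5,"pics/s11c.png")
print(cur()[0],cur()[1].as_matrix(), ctrl.get_state()["qpos"])
go([*(A+.0462*sx),.205],down(1.335))
go([*(A+.0462*sx),.194],down(1.335))
E
```

```text
time: 10.28
eef_pos: [0.5732, -0.2219, 0.2144]
tcp_rot: [0.756, 0.655, 0.002, 0.005]
contact_force: [1.8, -0.6, -3.3]
opening: 0.696
[ 0.5722 -0.2214  0.2114] [[ 0.1431  0.9897  0.0072]
 [ 0.9897 -0.1431 -0.0026]
 [-0.0015  0.0075 -1.    ]] [-0.5349  0.1653  1.7571  0.0016  1.2116 -1.9626]
xyz [0.4117, -0.0639, 0.0053] dr [0.0076, 0.0012, 0.0922]
xyz [0.4117, -0.064, 0.0163] dr [0.0076, 0.0012, 0.0922]
```

View pics/s11c.png

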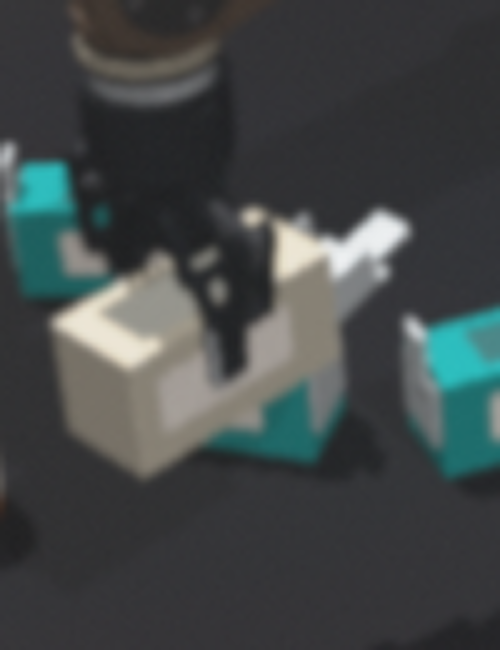

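```bash
python3 -m jog '[{"grip":0.5,"xyz":[0.01,-0.0016,0],"dr":[0,0,0]},{"grip":0.5,"xyz":[0.03,-0.005,0],"dr":[0,0,0]},{"grip":0.5,"xyz":[0.06,-0.009,0],"dr":[0,0,0.01]},{"grip":0.5,"xyz":[0.095,-0.015,0],"dr":[0,0,0.02]},{"grip":0.5,"xyz":[0.13,-0.02,0],"dr":[0,0,0.03]},{"grip":0.5,"xyz":[0.165,-0.026,0],"dr":[0,0,0.04]},{"grip":0.5,"xyz":[0.2,-0.031,0],"dr":[0,0,0.05]},{"grip":0.5,"xyz":[0.235,-0.037,0],"dr":[0,0,0.06]},{"grip":0.5,"xyz":[0.27,-0.042,0],"dr":[0,0,0.07]},{"grip":0.5,"xyz":[0.305,-0.048,0],"dr":[0,0,0.08]},{"grip":0.5,"xyz":[0.335,-0.052,0],"dr":[0,0,0.085]},{"grip":0.5,"xyz":[0.36,-0.056,0],"dr":[0,0,0.09]}]'
python3 - <<'E'
from h import *
print(cur()[0],ctrl.get_state()["qpos"])
go([*(A+.0462*sx),.205],down(1.335))
E
```

```text
time: 11.33
eef_pos: [0.5647, 0.1464, 0.2051]
tcp_rot: [0.784, 0.62, -0.001, -0.002]
contact_force: [0.2, -1.3, -3.6]
opening: 0.699
[0.5647 0.1464 0.2051] [ 0.0794  0.1111  1.8296  0.0013  1.2047 -1.2594]
xyz [0.0482, -0.0081, 0.0001] dr [-0.004, 0.0, 0.0033]
```

```bash
python3 -m jog '[{"grip":0.5,"xyz":[0.022,-0.004,0],"dr":[0,0,0.001]},{"grip":0.5,"xyz":[0.037,-0.006,0],"dr":[0,0,0.003]},{"grip":0.5,"xyz":[0.046,-0.008,0],"dr":[0,0,0.003]},{"grip":0.5,"xyz":[0.046,-0.008,0],"dr":[0,0,0.003]},{"grip":0.5,"xyz":[0.046,-0.008,0],"dr":[0,0,0.003]}]'
python3 - <<'E'
from h import *
im=snap("scene","s12"); crop(im,310,120,480,290,3.5,"pics/s12c.png")
im=snap("top","t12"); crop(im,170,150,320,310,3.7,"pics/t12c.png")
print(cur()[0],ctrl.get_state()["qpos"])
go([*(A+.0462*sx),.194],down(1.335))
E
```

```text
time: 11.75
eef_pos: [0.569, 0.1901, 0.2067]
tcp_rot: [0.785, 0.619, -0.001, -0.0]
contact_force: [-0.3, 0.6, -4.4]
opening: 0.693
[0.5697 0.1892 0.2076] [ 0.1519  0.1438  1.7886 -0.0004  1.2088 -1.1812]
xyz [0.0054, -0.0031, 0.0136] dr [0.0005, 0.0002, -0.0018]
```

View pics/s12c.png

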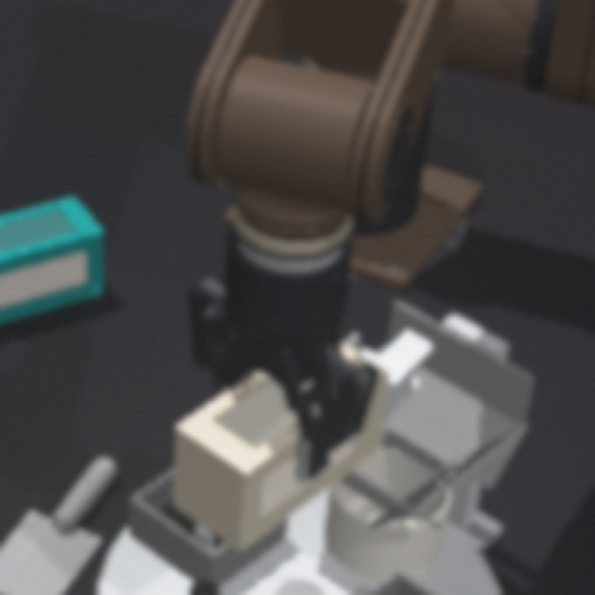

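View pics/t12c.png

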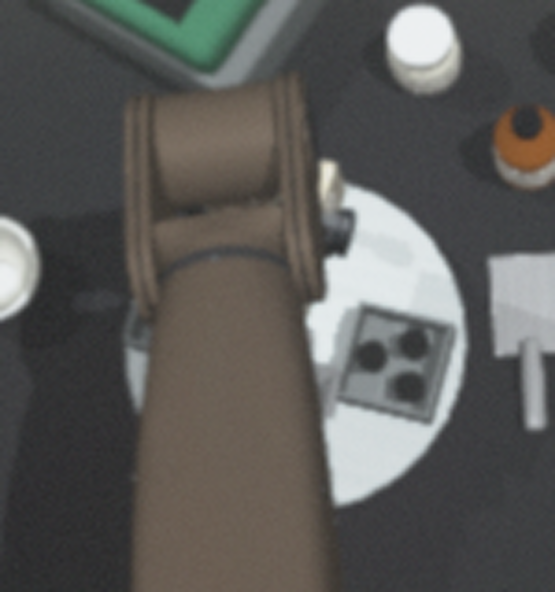

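```bash
python3 -m jog '[{"grip":0.5,"xyz":[0.003,-0.001,0.004],"dr":[0,0,0]},{"grip":0.5,"xyz":[0.005,-0.003,0.01],"dr":[0,0,0]},{"grip":0.5,"xyz":[0.005,-0.003,0.013],"dr":[0,0,0]},{"grip":0.5,"xyz":[0.005,-0.003,0.013],"dr":[0,0,0]},{"grip":0.5,"xyz":[0.005,-0.003,0.013],"dr":[0,0,0]}]'
python3 - <<'E'
from h import *
im=snap("scene","s13"); crop(im,340,170,470,290,4.6,"pics/s13c.png")
P,Q=cur(); print(P,ctrl.get_state()["qpos"])
go([*(A+.0462*sx),.194],down(1.335))
x,y,z=Q.as_matrix().T
def cp(a,b,c): # carton frame -> world
    o=P - y*.0127 + z*.026; return o + y*a + x*b - z*c
q=1.3
for nm,p in [("tab",(-.0705-.077*np.sin(q),-.012,.02+.077*np.cos(q))),("tab",(-.0705-.077*np.sin(q),.012,.02+.077*np.cos(q))),("botend",(-.07,.03,0)),("botrear",(.07,.03,0)),("toprear",(.07,-.03,.07)),("topend",(-.07,.03,.07))]:
    print(nm,((proj("scene",cp(*p))-[340,170])*4.6+2).round(0))
th=np.radians([0,4,8,12,16,20,24,28,32,36,40,44])
for t in th: print(np.degrees(t).round(), "y %.4f z %.4f dr %.3f"%(.0832*(np.cos(t)-1)-.006*np.sin(t), -(.0832*np.sin(t)+.006*(np.cos(t)-1)), -t))
E
```

```text
time: 12.27
eef_pos: [0.5681, 0.1954, 0.1949]
tcp_rot: [0.786, 0.619, 0.0, 0.0]
contact_force: [-0.6, -0.2, -4.1]
opening: 0.693
[0.5684 0.1955 0.1954] [ 0.1626  0.1561  1.798   0.0001  1.1856 -1.1712]
xyz [-0.0004, -0.0004, 0.0014] dr [0.0018, -0.0008, -0.0012]
tab [400. 220.]
tab [436. 241.]
botend [366. 379.]
botrear [188. 513.]
toprear [105. 349.]
topend [382. 277.]
0.0 y 0.0000 z -0.0000 dr -0.000
4.0 y -0.0006 z -0.0058 dr -0.070
8.0 y -0.0016 z -0.0115 dr -0.140
12.0 y -0.0031 z -0.0172 dr -0.209
16.0 y -0.0049 z -0.0227 dr -0.279
20.0 y -0.0071 z -0.0281 dr -0.349
24.0 y -0.0096 z -0.0333 dr -0.419
28.0 y -0.0126 z -0.0384 dr -0.489
32.0 y -0.0158 z -0.0432 dr -0.559
36.0 y -0.0194 z -0.0478 dr -0.628
40.0 y -0.0233 z -0.0521 dr -0.698
44.0 y -0.0275 z -0.0561 dr -0.768
```

View pics/s13c.png

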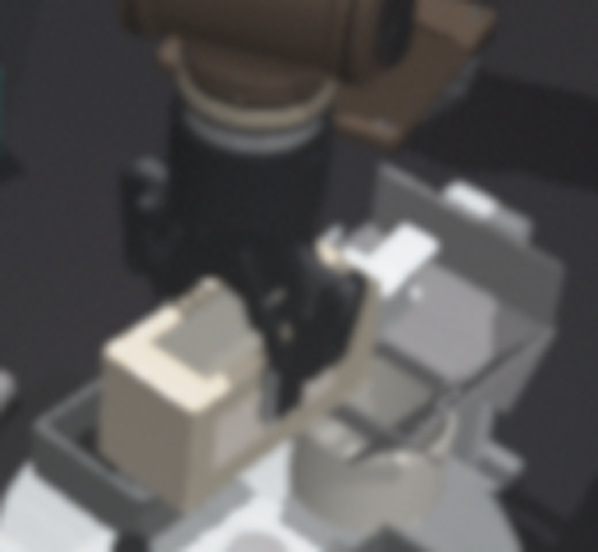

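The carton is held level as modelled: tab at about (432,221), rear bottom corner at (381,282), spout over the mouth. I'll tip about the hinge, fast to 12° and then slowly.

```bash
python3 -m jog '[{"grip":0.5,"xyz":[0,-0.0001,-0.0015],"dr":[-0.017,0,0]},{"grip":0.5,"xyz":[0,-0.0003,-0.003],"dr":[-0.035,0,0]},{"grip":0.5,"xyz":[0,-0.0006,-0.0058],"dr":[-0.07,0,0]},{"grip":0.5,"xyz":[0,-0.001,-0.0087],"dr":[-0.105,0,0]},{"grip":0.5,"xyz":[0,-0.0016,-0.0115],"dr":[-0.14,0,0]},{"grip":0.5,"xyz":[0,-0.0023,-0.0144],"dr":[-0.175,0,0]},{"grip":0.5,"xyz":[0,-0.0031,-0.0172],"dr":[-0.209,0,0]},{"grip":0.5,"xyz":[0,-0.0031,-0.0172],"dr":[-0.209,0,0]},{"grip":0.5,"xyz":[0,-0.0031,-0.0172],"dr":[-0.209,0,0]}]'
python3 - <<'E'
from h import *
im=snap("scene","s14"); crop(im,340,170,470,290,4.6,"pics/s14c.png")
P,Q=cur(); print(P,ctrl.get_state()["qpos"]); M=Q.as_matrix(); print(M, "tilt",np.degrees(np.arcsin(-M[2,1])))
E
```

```text
time: 13.07
eef_pos: [0.565, 0.1967, 0.2134]
tcp_rot: [0.781, 0.615, 0.066, 0.082]
contact_force: [-0.4, 0.8, -5.0]
opening: 0.695
[0.5653 0.1966 0.2131] [ 0.2023  0.0439  1.8964 -0.1038  1.0117 -1.0851]
[[ 0.2343  0.9505  0.2039]
 [ 0.9722 -0.2294 -0.0479]
 [ 0.0013  0.2094 -0.9778]] tilt -12.088018404237323
```

View pics/s14c.png

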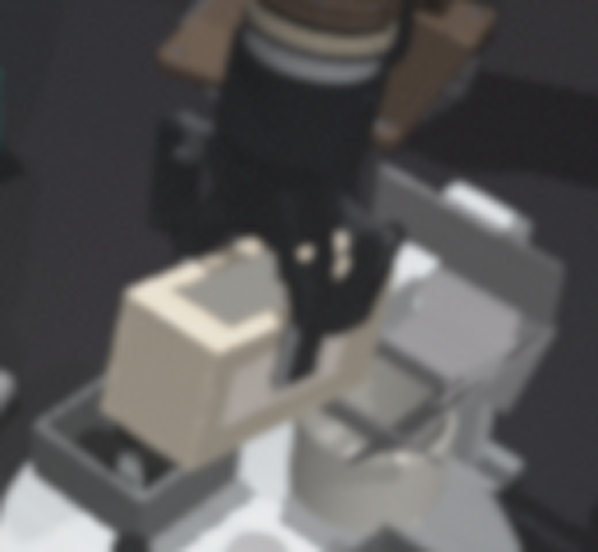

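```bash
python3 -m jog '[{"grip":0.5,"xyz":[0,-0.0001,-0.001],"dr":[-0.012,0,0]},{"grip":0.5,"xyz":[0,-0.0002,-0.0019],"dr":[-0.023,0,0]},{"grip":0.5,"xyz":[0,-0.0003,-0.0029],"dr":[-0.035,0,0]},{"grip":0.5,"xyz":[0,-0.0004,-0.0039],"dr":[-0.047,0,0]},{"grip":0.5,"xyz":[0,-0.0005,-0.0048],"dr":[-0.058,0,0]},{"grip":0.5,"xyz":[0,-0.0006,-0.0058],"dr":[-0.07,0,0]},{"grip":0.5,"xyz":[0,-0.0008,-0.0067],"dr":[-0.081,0,0]},{"grip":0.5,"xyz":[0,-0.0009,-0.0077],"dr":[-0.093,0,0]},{"grip":0.5,"xyz":[0,-0.0011,-0.0087],"dr":[-0.105,0,0]},{"grip":0.5,"xyz":[0,-0.0013,-0.0096],"dr":[-0.116,0,0]},{"grip":0.5,"xyz":[0,-0.0015,-0.0106],"dr":[-0.128,0,0]},{"grip":0.5,"xyz":[0,-0.0016,-0.0115],"dr":[-0.14,0,0]}]'
python3 - <<'E'
from h import *
im=snap("scene","s15"); crop(im,340,170,470,290,4.6,"pics/s15c.png")
P,Q=cur();M=Q.as_matrix(); print(P,"tilt",np.degrees(np.arcsin(M[2,1])),np.degrees(np.arcsin(M[2,0])))
E
```

```text
time: 14.12
eef_pos: [0.5615, 0.1974, 0.2238]
tcp_rot: [0.774, 0.609, 0.109, 0.137]
contact_force: [-1.4, 1.3, -4.4]
opening: 0.694
[0.5613 0.1975 0.2238] tilt 20.19249324045144 0.06013349509993376
```

View pics/s15c.png

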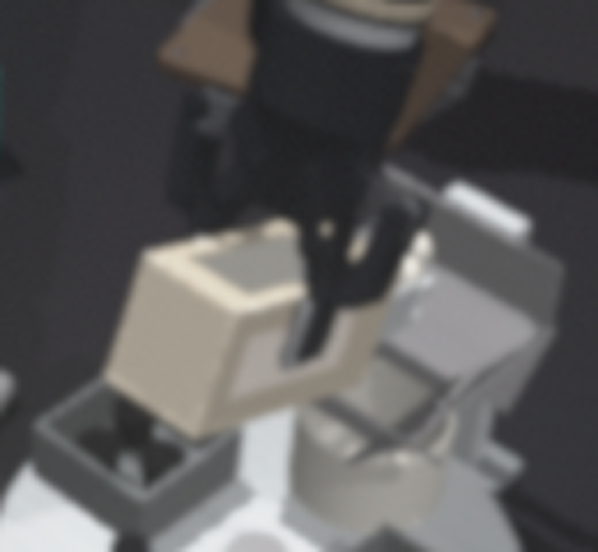

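```bash
python3 -m jog '[{"grip":0.5,"xyz":[0,-0.0001,-0.001],"dr":[-0.012,0,0]},{"grip":0.5,"xyz":[0,-0.0002,-0.0019],"dr":[-0.023,0,0]},{"grip":0.5,"xyz":[0,-0.0003,-0.0029],"dr":[-0.035,0,0]},{"grip":0.5,"xyz":[0,-0.0004,-0.0039],"dr":[-0.047,0,0]},{"grip":0.5,"xyz":[0,-0.0005,-0.0048],"dr":[-0.058,0,0]},{"grip":0.5,"xyz":[0,-0.0006,-0.0058],"dr":[-0.07,0,0]},{"grip":0.5,"xyz":[0,-0.0008,-0.0067],"dr":[-0.081,0,0]},{"grip":0.5,"xyz":[0,-0.0009,-0.0077],"dr":[-0.093,0,0]},{"grip":0.5,"xyz":[0,-0.0011,-0.0087],"dr":[-0.105,0,0]},{"grip":0.5,"xyz":[0,-0.0013,-0.0096],"dr":[-0.116,0,0]},{"grip":0.5,"xyz":[0,-0.0015,-0.0106],"dr":[-0.128,0,0]},{"grip":0.5,"xyz":[0,-0.0016,-0.0115],"dr":[-0.14,0,0]}]'
python3 - <<'E'
from h import *
im=snap("scene","s16"); crop(im,340,170,470,290,4.6,"pics/s16c.png")
P,Q=cur();M=Q.as_matrix(); print(P,"tilt",np.degrees(np.arcsin(M[2,1])),np.degrees(np.arcsin(M[2,0])))
E
```

```text
time: 15.17
eef_pos: [0.5562, 0.1986, 0.234]
tcp_rot: [0.762, 0.6, 0.151, 0.191]
contact_force: [0.3, -0.5, -3.7]
opening: 0.696
[0.5559 0.1987 0.2339] tilt 28.19869351582678 0.05121176318159394
```

View pics/s16c.png

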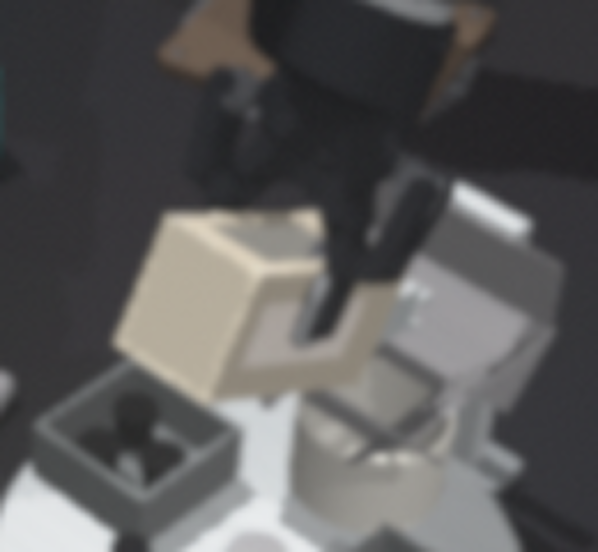

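```bash
python3 -m jog '[{"grip":0.5,"xyz":[0,-0.0001,-0.001],"dr":[-0.012,0,0]},{"grip":0.5,"xyz":[0,-0.0002,-0.0019],"dr":[-0.023,0,0]},{"grip":0.5,"xyz":[0,-0.0003,-0.0029],"dr":[-0.035,0,0]},{"grip":0.5,"xyz":[0,-0.0004,-0.0039],"dr":[-0.047,0,0]},{"grip":0.5,"xyz":[0,-0.0005,-0.0048],"dr":[-0.058,0,0]},{"grip":0.5,"xyz":[0,-0.0006,-0.0058],"dr":[-0.07,0,0]},{"grip":0.5,"xyz":[0,-0.0008,-0.0067],"dr":[-0.081,0,0]},{"grip":0.5,"xyz":[0,-0.0009,-0.0077],"dr":[-0.093,0,0]},{"grip":0.5,"xyz":[0,-0.0011,-0.0087],"dr":[-0.105,0,0]},{"grip":0.5,"xyz":[0,-0.0013,-0.0096],"dr":[-0.116,0,0]},{"grip":0.5,"xyz":[0,-0.0015,-0.0106],"dr":[-0.128,0,0]},{"grip":0.5,"xyz":[0,-0.0016,-0.0115],"dr":[-0.14,0,0]}]'
python3 - <<'E'
from h import *
im=snap("scene","s17"); crop(im,340,170,470,290,4.6,"pics/s17c.png")
P,Q=cur();M=Q.as_matrix(); print(P,"tilt",np.degrees(np.arcsin(M[2,1])),np.degrees(np.arcsin(M[2,0])), ctrl.get_state()["qpos"])
E
```

```text
time: 16.22
eef_pos: [0.5496, 0.2002, 0.2434]
tcp_rot: [0.747, 0.588, 0.193, 0.244]
contact_force: [-0.1, 0.0, -3.0]
opening: 0.697
[0.5492 0.2003 0.2432] tilt 36.2156679620386 0.05117960896255146 [ 0.3072 -0.147   2.103  -0.5007  0.6888 -0.7167]
```

View pics/s17c.png

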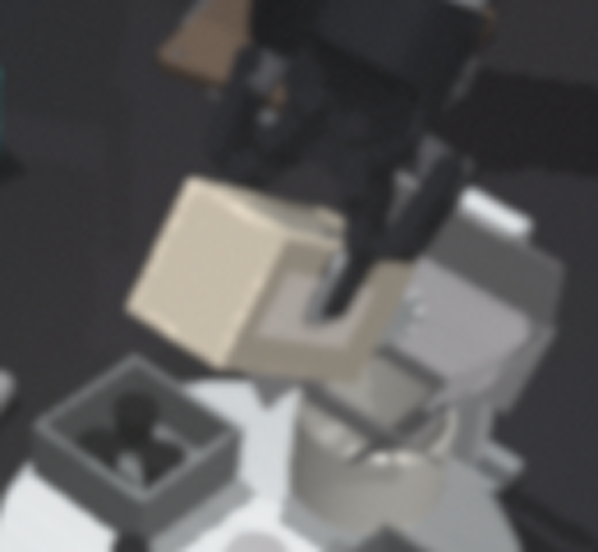

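```bash
python3 -m jog '[{"grip":0.5,"xyz":[0,-0.0001,-0.001],"dr":[-0.012,0,0]},{"grip":0.5,"xyz":[0,-0.0002,-0.0019],"dr":[-0.023,0,0]},{"grip":0.5,"xyz":[0,-0.0003,-0.0029],"dr":[-0.035,0,0]},{"grip":0.5,"xyz":[0,-0.0004,-0.0039],"dr":[-0.047,0,0]},{"grip":0.5,"xyz":[0,-0.0005,-0.0048],"dr":[-0.058,0,0]},{"grip":0.5,"xyz":[0,-0.0006,-0.0058],"dr":[-0.07,0,0]},{"grip":0.5,"xyz":[0,-0.0008,-0.0067],"dr":[-0.081,0,0]},{"grip":0.5,"xyz":[0,-0.0009,-0.0077],"dr":[-0.093,0,0]},{"grip":0.5,"xyz":[0,-0.0011,-0.0087],"dr":[-0.105,0,0]},{"grip":0.5,"xyz":[0,-0.0011,-0.0087],"dr":[-0.105,0,0]},{"grip":0.5,"xyz":[0,-0.0011,-0.0087],"dr":[-0.105,0,0]},{"grip":0.5,"xyz":[0,-0.0011,-0.0087],"dr":[-0.105,0,0]}]'
python3 -m jog '[{"grip":0.5,"xyz":[0,0,0],"dr":[0,0,0]},{"grip":0.5,"xyz":[0,0,0],"dr":[0,0,0]},{"grip":0.5,"xyz":[0,0,0],"dr":[0,0,0]},{"grip":0.5,"xyz":[0,0,0],"dr":[0,0,0]},{"grip":0.5,"xyz":[0,0,0],"dr":[0,0,0]},{"grip":0.5,"xyz":[0,0,0],"dr":[0,0,0]}]'
python3 - <<'E'
from h import *
im=snap("scene","s18"); crop(im,340,170,470,290,4.6,"pics/s18c.png")
P,Q=cur();M=Q.as_matrix(); print(P,"tilt",np.degrees(np.arcsin(M[2,1])),ctrl.get_state()["contact_force"])
E
```

```text
time: 17.27
eef_pos: [0.5438, 0.2017, 0.2498]
tcp_rot: [0.733, 0.577, 0.223, 0.282]
contact_force: [-0.6, 0.1, -1.8]
opening: 0.696
time: 17.77
eef_pos: [0.5438, 0.2016, 0.2497]
tcp_rot: [0.733, 0.577, 0.223, 0.282]
contact_force: [0.8, -0.3, -3.3]
opening: 0.694
[0.5438 0.2016 0.2497] tilt 42.16965772989387 [ 0.1412  0.0656 -3.4175]
```

View pics/s18c.png

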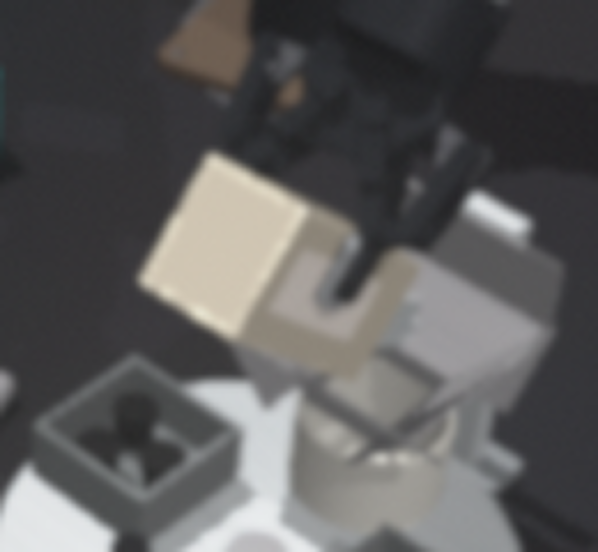

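```bash
python3 -m jog '[{"grip":0.5,"xyz":[0,0.0002,0.004],"dr":[0.05,0,0]},{"grip":0.5,"xyz":[0,-0.0001,0.0105],"dr":[0.125,0,0]},{"grip":0.5,"xyz":[0,-0.0011,0.0208],"dr":[0.25,0,0]},{"grip":0.5,"xyz":[0,-0.004,0.031],"dr":[0.37,0,0]},{"grip":0.5,"xyz":[0,-0.0073,0.0406],"dr":[0.5,0,0]},{"grip":0.5,"xyz":[0,-0.012,0.049],"dr":[0.62,0,0]},{"grip":0.5,"xyz":[0,-0.0175,0.0574],"dr":[0.736,0,0]},{"grip":0.5,"xyz":[0,-0.0175,0.0574],"dr":[0.736,0,0]},{"grip":0.5,"xyz":[0,-0.0175,0.0574],"dr":[0.736,0,0]}]'
python3 - <<'E'
from h import *
P,Q=cur();M=Q.as_matrix(); print(P,"tilt",np.degrees(np.arcsin(M[2,1])),ctrl.get_state()["contact_force"])
CX=np.array([np.cos(-.145),np.sin(-.145)]);CC=np.array([.5606,-.2186])
go([.573,-.2216,.215],down(1.426))
E
```

```text
time: 18.57
eef_pos: [0.5695, 0.1949, 0.1941]
tcp_rot: [0.786, 0.618, -0.0, 0.0]
contact_force: [-0.6, -1.1, -3.7]
opening: 0.696
[0.5695 0.1949 0.1941] tilt 0.027297846428713232 [-0.6274 -1.1105 -3.7019]
xyz [-0.4039, 0.1016, -0.0207] dr [0.0005, 0.0004, -0.0932]
```

```bash
python3 -m jog '[{"grip":0.5,"xyz":[-0.01,0.0025,-0.01],"dr":[0,0,0]},{"grip":0.5,"xyz":[-0.03,0.0075,-0.02],"dr":[0,0,0]},{"grip":0.5,"xyz":[-0.065,0.016,-0.02],"dr":[0,0,-0.01]},{"grip":0.5,"xyz":[-0.1,0.025,-0.02],"dr":[0,0,-0.02]},{"grip":0.5,"xyz":[-0.135,0.034,-0.02],"dr":[0,0,-0.03]},{"grip":0.5,"xyz":[-0.17,0.043,-0.02],"dr":[0,0,-0.04]},{"grip":0.5,"xyz":[-0.205,0.052,-0.02],"dr":[0,0,-0.05]},{"grip":0.5,"xyz":[-0.24,0.06,-0.02],"dr":[0,0,-0.06]},{"grip":0.5,"xyz":[-0.275,0.069,-0.02],"dr":[0,0,-0.07]},{"grip":0.5,"xyz":[-0.31,0.078,-0.02],"dr":[0,0,-0.08]},{"grip":0.5,"xyz":[-0.345,0.087,-0.02],"dr":[0,0,-0.09]},{"grip":0.5,"xyz":[-0.375,0.095,-0.02],"dr":[0,0,-0.093]}]'
python3 - <<'E'
from h import *
im=snap("top","t19"); crop(im,190,170,310,310,4,"pics/t19c.png")
im=snap("scene","s19"); crop(im,320,190,480,350,3.6,"pics/s19c.png")
print(cur()[0]); go([.573,-.2216,.215],down(1.426))
E
```

```text
time: 19.57
eef_pos: [0.5723, -0.1933, 0.2177]
tcp_rot: [0.756, 0.655, 0.001, 0.002]
contact_force: [0.0, 0.2, -3.4]
opening: 0.695
[ 0.5725 -0.1957  0.2176]
xyz [-0.0256, 0.0043, 0.0028] dr [0.0049, 0.0039, -0.0027]
```

View pics/t19c.png

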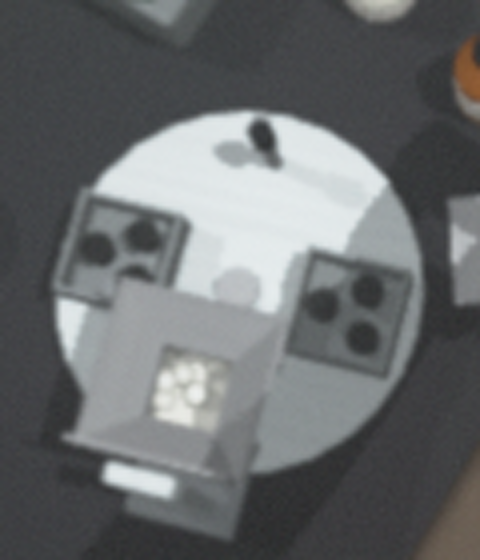

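View pics/s19c.png

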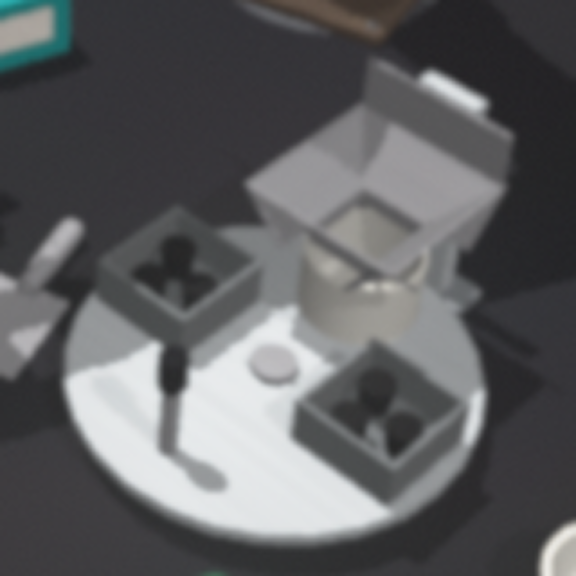

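View pics/s19.png

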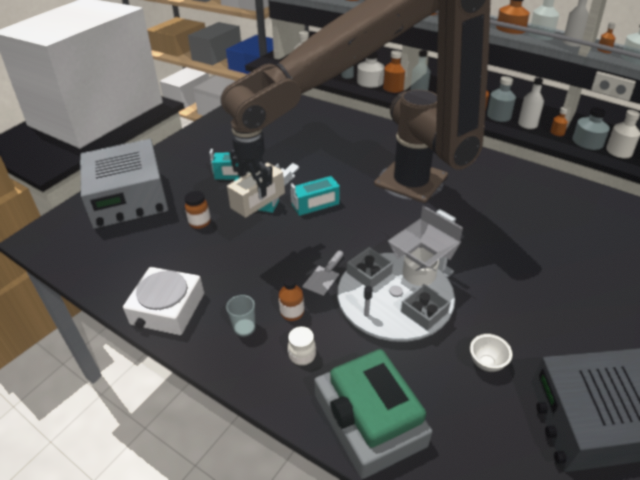

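```bash
python3 - <<'E'
from h import *
im=cv2.imread("pics/t19.png"); c=im[250:285,220:258]; c=cv2.normalize(c.astype(np.float32),None,0,255,cv2.NORM_MINMAX); g=np.clip((c-120)*2,0,255).astype(np.uint8)
cv2.imwrite("pics/jar.png",cv2.resize(g,None,fx=15,fy=15,interpolation=cv2.INTER_CUBIC))
E
```

```text
(no output)
```

View pics/jar.png

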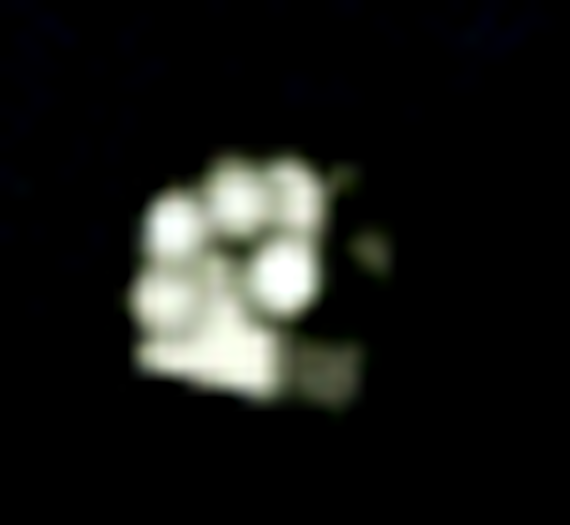

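The jar shows five balls through the outlet, around (236,267) in the top view. Now I'll put the carton back at its original place.

```bash
python3 -m jog '[{"grip":0.5,"xyz":[-0.015,0.003,0],"dr":[0,0,0]},{"grip":0.5,"xyz":[-0.026,0.004,0.01],"dr":[0,0,0]},{"grip":0.5,"xyz":[-0.026,0.004,0.035],"dr":[0,0,0]},{"grip":0.5,"xyz":[-0.026,0.004,0.065],"dr":[0,0,0]},{"grip":0.5,"xyz":[-0.026,0.004,0.095],"dr":[0,0,0]},{"grip":0.5,"xyz":[-0.026,0.004,0.12],"dr":[0,0,0]},{"grip":0.5,"xyz":[-0.026,0.004,0.14],"dr":[0,0,0]},{"grip":0.5,"xyz":[-0.026,0.004,0.16],"dr":[0,0,0]},{"grip":0.5,"xyz":[-0.026,0.004,0.172],"dr":[0,0,0]},{"grip":0.5,"xyz":[-0.026,0.004,0.18],"dr":[0,0,0]},{"grip":0.5,"xyz":[-0.026,0.004,0.18],"dr":[0,0,0]},{"grip":0.5,"xyz":[-0.026,0.004,0.18],"dr":[0,0,0]}]'
python3 - <<'E'
from h import *
im=snap("scene","s20"); crop(im,210,150,310,280,5,"pics/s20c.png")
P,Q=cur();print(P,Q.as_matrix()[2],ctrl.get_state()["contact_force"])
E
```

```text
time: 20.67
eef_pos: [0.5736, -0.2173, 0.0355]
tcp_rot: [0.756, 0.655, 0.0, 0.0]
contact_force: [0.6, -0.6, -3.9]
opening: 0.693
[ 0.5742 -0.2177  0.0363] [-0.      0.0023 -1.    ] [ 0.6203  0.391  -2.7598]
```

View pics/s20c.png

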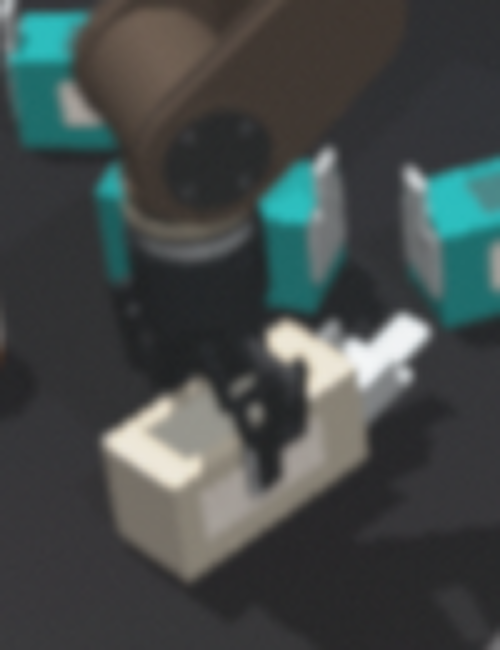

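Still about 9 mm up. I'll lower it slowly until it touches.

```bash
python3 -m jog '[{"grip":0.5,"xyz":[0,0,0.002],"dr":[0,0,0]},{"grip":0.5,"xyz":[0,0,0.004],"dr":[0,0,0]},{"grip":0.5,"xyz":[0,0,0.0055],"dr":[0,0,0]},{"grip":0.5,"xyz":[0,0,0.007],"dr":[0,0,0]},{"grip":0.5,"xyz":[0,0,0.0085],"dr":[0,0,0]},{"grip":0.5,"xyz":[0,0,0.0085],"dr":[0,0,0]},{"grip":0.5,"xyz":[0,0,0.0085],"dr":[0,0,0]}]'
python3 - <<'E'
from h import *
P,Q=cur();print(P,Q.as_matrix()[2],ctrl.get_state()["contact_force"])
E
```

```text
time: 21.3
eef_pos: [0.5733, -0.2173, 0.0265]
tcp_rot: [0.756, 0.654, 0.0, -0.0]
contact_force: [0.6, 0.4, -3.2]
opening: 0.695
[ 0.5733 -0.2173  0.0265] [ 0.001   0.0002 -1.    ] [ 0.6493  0.4189 -3.2155]
```

```bash
python3 -m jog '[{"grip":0.5,"xyz":[0,0,0.001],"dr":[0,0,0]},{"grip":0.5,"xyz":[0,0,0.002],"dr":[0,0,0]},{"grip":0.5,"xyz":[0,0,0.002],"dr":[0,0,0]},{"grip":0.5,"xyz":[0,0,0.002],"dr":[0,0,0]}]'
python3 - <<'E'
from h import *
P,Q=cur();print(P,Q.as_matrix()[2],ctrl.get_state()["contact_force"])
E
```

```text
time: 21.63
eef_pos: [0.5734, -0.2174, 0.0264]
tcp_rot: [0.756, 0.655, 0.0, -0.0]
contact_force: [-4.3, 2.6, 7.2]
opening: 0.695
[ 0.5734 -0.2174  0.0264] [ 0.0009 -0.0005 -1.    ] [-4.2991  2.6083  7.2116]
```

```bash
python3 -m jog '[{"grip":0.5,"xyz":[0,0,-0.001],"dr":[0,0,0]},{"grip":0.3,"xyz":[0,0,-0.001],"dr":[0,0,0]},{"grip":0.2,"xyz":[0,0,-0.001],"dr":[0,0,0]},{"grip":0.1,"xyz":[0,0,-0.001],"dr":[0,0,0]},{"grip":0,"xyz":[0,0,-0.001],"dr":[0,0,0]},{"grip":0,"xyz":[0,0,-0.001],"dr":[0,0,0]},{"grip":0,"xyz":[0,0,-0.001],"dr":[0,0,0]}]' 20
python3 - <<'E'
from h import *
P,Q=cur();print(P,Q.as_matrix()[2],ctrl.get_state()["contact_force"])
E
python3 -m jog '[{"grip":0,"xyz":[0,0,-0.01],"dr":[0,0,0]},{"grip":0,"xyz":[0,0,-0.03],"dr":[0,0,0]},{"grip":0,"xyz":[0,0,-0.06],"dr":[0,0,0]},{"grip":0,"xyz":[0,0,-0.1],"dr":[0,0,0]},{"grip":0,"xyz":[0,0,-0.14],"dr":[0,0,0]},{"grip":0,"xyz":[0.04,0.0,-0.18],"dr":[0,0,0]},{"grip":0,"xyz":[0.08,0,-0.2],"dr":[0,0,0]},{"grip":0,"xyz":[0.12,0,-0.2],"dr":[0,0,0]},{"grip":0,"xyz":[0.16,0,-0.2],"dr":[0,0,0]},{"grip":0,"xyz":[0.18,0,-0.2],"dr":[0,0,0]},{"grip":0,"xyz":[0.18,0,-0.2],"dr":[0,0,0]},{"grip":0,"xyz":[0.18,0,-0.2],"dr":[0,0,0]}]'
python3 - <<'E'
from h import *
a=snap("scene","s21"); b=snap("top","t21"); crop(a,210,150,310,280,5,"pics/s21c.png"); crop(b,350,190,430,290,6,"pics/t21c.png"); crop(b,190,170,310,310,4,"pics/t21d.png")
E
```

```text
time: 22.22
eef_pos: [0.5734, -0.2174, 0.0255]
tcp_rot: [0.756, 0.654, 0.0, -0.0]
contact_force: [-0.1, -0.1, -0.2]
opening: 1.0
[ 0.5734 -0.2174  0.0255] [ 0.0009  0.0003 -1.    ] [-0.1412 -0.0982 -0.185 ]
time: 23.22
eef_pos: [0.5991, -0.0377, 0.2266]
tcp_rot: [0.755, 0.656, 0.001, 0.0]
contact_force: [0.3, 0.1, 0.2]
opening: 0.997
```

View pics/s21.png

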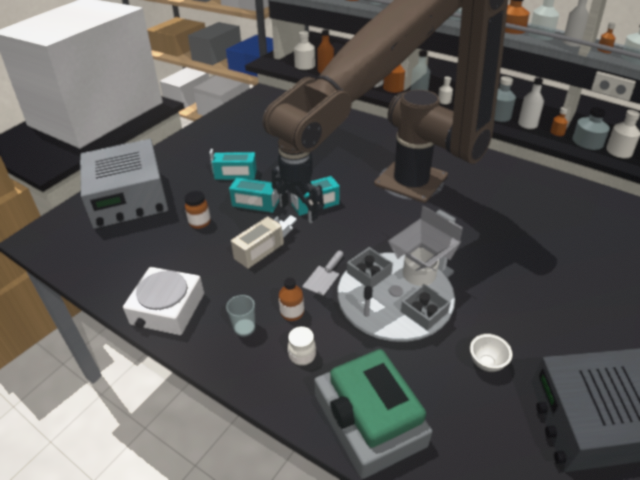

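View pics/t21.png

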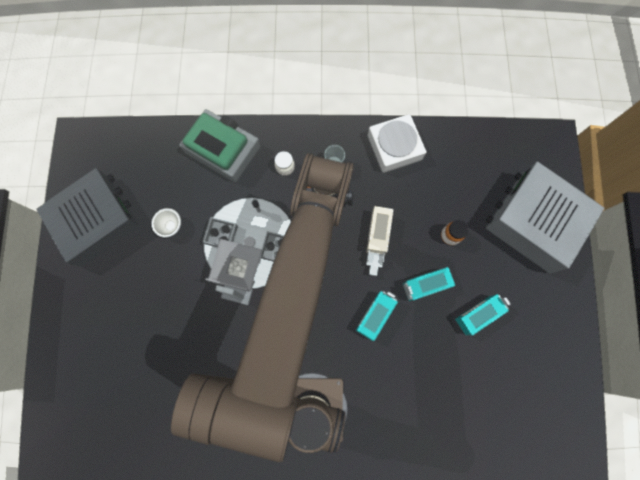

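View pics/s21c.png

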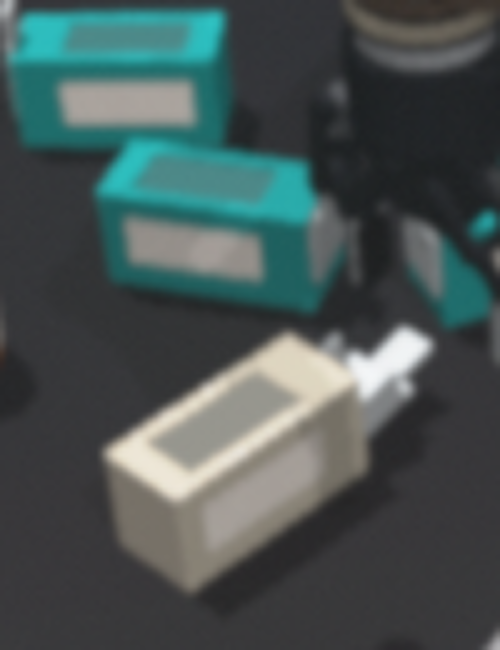

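View pics/t21c.png

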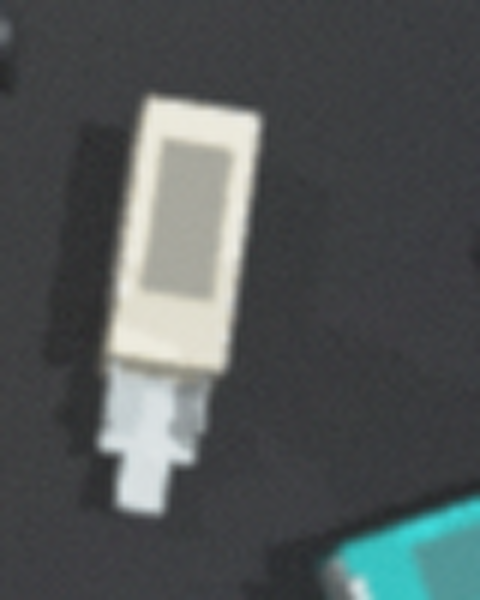

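View pics/t21d.png

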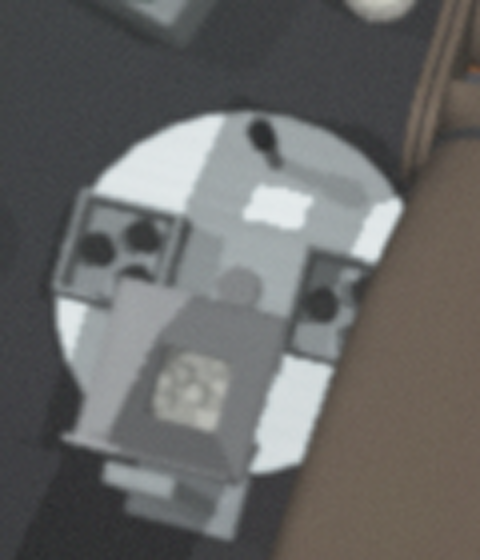

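The carton is empty, flat at (380,230) in the top view, with its spout out. The jar with the balls shows under the hopper outlet at (237,267). The bystanders and look-alikes are where they were, so I'm handing in.

```bash
python3 -c "
from plant import ctrl
print(ctrl.sign_off())"
```

```text
the job is handed in; nothing more can be done
None
```

The job is done and handed in at about 23 s of the 72 s allowed; the sign-off gave no verdict.

- **Carousel:** I gripped the knob and turned the carousel about 1.02 rad. After release it measured about 0.01 to 0.02 rad from exact. The tray edges read between −0.017 and +0.007, so these measurements agree only to about 0.02 rad.
- **Spout:** I pushed the tab out with the fingers shut until it met its stop at 5.8 N, with the carton still on the bench. The rear of the carton may have lifted very slightly at that moment. The tab's position in the image matches about 1.3 rad or slightly more.
- **Pour:** I tipped the carton slowly to 42° about the spout hinge. Afterwards five balls could be seen in the jar through the hopper outlet, the hopper was clear and the carton's window was empty.
- **Set-down:** The carton is back flat on its base at about its old place, with the spout still out. The last pictures showed the jar still under the hopper and no sign that anything else had moved. The gripper was clear, reading about 0.3 N, which is within its noise. The arm hid part of the reagent bottle and beaker in the last top view, but the scene view showed both in place.

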